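Reverse the ratchet and snug the strap clamp

TASK

The strap clamp that holds the V-die on the setup plate is slack, and the ratchet standing on its nut is still set to loosen. Gently flip the red reversing lever over to tighten, swing the handle back counterclockwise by about 40 degrees to feel that it free-wheels without backing the nut off, then work the handle clockwise, in as many strokes as it takes, until the nut is snug at about 1.6 N m (about 11 N at the middle of the grip), no tighter. Let go of the ratchet with the lever still on tighten, and leave everything else where it lies.

Things in the scene. Friction and masses are not known exactly. Their poses are not given: they have to be found in the camera images.
- fixture: steel setup plate, 220 x 170 x 25 mm, fixed to the cabinet top; origin at the centre of its underside, under the stud. On it (own frame): a V-die 60 x 130 x 55 mm centred 62 mm toward +x, a stepped heel block 55 mm high centred 57 mm toward -x, and a strap clamp bridging both along x, its top 96 mm above the cabinet top
- washer_mark (a point): red paint dot on the 26 mm spring washer between nut and strap, 12 mm from the stud axis. The washer lies still until the nut seats; then the nut drags it clockwise against the elastic clamp, by 0.075 rad (0.9 mm at the dot) at 1.6 N m: too little to judge by eye, so it must be felt
- nut_mark (a point): yellow paint mark on the side of the 23 mm diameter socket that sits over the M10 nut, 11.7 mm from the stud axis; it goes round with the nut. The slack nut turns an unknown 0.8 to 1.6 rad clockwise with a drag of about 0.4 N m (3 N at the grip) before it seats on the strap; there the torque steps up to about 1 N m, then climbs by about 8 N m per rad. It stays where it is left
- ratchet (a joint): turn of the ratchet relative to nut and socket, rad, growing clockwise seen from above; 1.3 to 1.55 at the start. Lever on tighten: the handle drives the nut clockwise (value constant) and clicks free counterclockwise (value falls) with about 0.15 N m drag, 1 N at the grip; 18 clicks a turn, so up to 20 degrees of play before it bites. Lever on loosen: the other way round
- lever (a joint): red reversing lever on top of the ratchet's head, rad: -0.27 = loosen (tab swung counterclockwise of the handle's line, seen from above), +0.27 = tighten (clockwise of it). Sprung over-centre, it stays on the side to which it is pushed, resting or rocking between 0.1 and 0.27 as the pawl rides on teeth; flips with 1 to 2 N at the tab. The handle itself gives way at about 2 N there
- thumb_tab: the lever's upright red thumb tab, 8 mm wide across the handle, 9 mm along it; origin in its middle, 12 mm above the top of the ratchet's head and 8 mm below the tab's top. The lever pivots 30 mm from the stud axis toward the grip, the tab stands 26 mm beyond that pivot and travels 14 mm from end to end. The head is 48 mm wide, 72 mm long; its top is 13 mm above the handle's centre line
- grip (a point): middle of the ratchet's black grip, on the handle's centre line 157 mm above the cabinet top and 145 mm from the stud axis; the grip is a level round bar 25 mm in diameter and 112 mm long, pointing straight away from the stud axis. Nothing stands within 50 mm below it in its swing
- axis (a point): point on the vertical stud axis at the height of the handle's centre line; the handle turns about it
- tray: turquoise enamel tool tray, 320 x 220 x 32 mm, to be left alone; origin at the centre of its underside
- punch: steel acute punch lying in the tray, 100 mm long, to be left alone
- spacer_a: aluminium spacer bar 140 x 25 x 12 mm in the tray, to be left alone
- spacer_b: a second spacer bar like it, to be left alone
- mallet: rubber mallet with wooden handle in the tray, to be left alone
- oilstone: oilstone on a wooden base, 50 x 150 x 25 mm, to be left alone
- square: small engineer's square lying flat, to be left alone

How it is judged:
By the outcome, as a careful person would: the job done as asked, in the order asked, and still so for the second after the job is handed in, with the robot touching nothing.
It also fails if it takes over 61 s, if anything falls off the work surface, if the arm or the gripper's body presses on something with over 40 N, if the wrist force passes 120 N, or if a joint passes its speed limit or range.

ROBOT

A 6-joint arm with a two-finger parallel gripper is mounted at the origin on the work surface. World frame = base frame: x ahead of the robot, y to its left, z up, the work surface at z = 0. Lengths are in m, angles in rad, forces in N, time in s.
With the tool pointing down it reaches from about 0.4 to 0.825 m from the base axis. Payload 7 kg.
Tool frame: the origin (TCP) lies on the centre line of the jaws, within the pads' length; the fingertips stand 22 mm ahead of it and the grasp point (between the pads) lies 3 mm ahead of it; z points along the fingers, y is the line along which they close (so a half turn about z gives the same grasp; the last joint's range is limited). The gripper opens to 88 mm and grips with 3 to 60 N. Pads are 19 mm wide; open, the fingers measure 130 mm over their backs; the gripper's body (78 mm by 193 mm) begins 47 mm behind the grasp point.
Start: joints at [1.408, 0.359, 0.012, 0, -1.224, -0.288], TCP at [0.294, 0.608, 0.224] pointing down, gripper open.
Joint ranges: [-3.07, 3.07], [-1.43, 2.12], [-1.02, 1.25], [-3.03, 1.67], [-3.05, -0], [-3.03, 3.03]. Speed limits (rad/s): [2.39, 2.39, 3.01, 3.14, 3.14, 3.14].

INTERFACE

Orientations are given as [roll, pitch, yaw] about the fixed x, y, z axes, in that order (R = Rz(yaw) Ry(pitch) Rx(roll)).
In Python, from station import monitor, viewer, order gives the robot as it stands. The module is installed in compiled form; this text tells all that it offers.
- The arm moves only by the tool servo_tool, never from a script. Its argument "targets" is a list of rows, each an object with "angular": the turn, a rotation vector about the tool's x, y, z in degrees, a list of three; "xyz": the shift along the tool's x, y, z in cm, a list of three; "claw": the finger opening in cm, from 0 to 8.76. A call has 1 to 20 rows; each row shifts and turns the commanded pose from where the row before left it, along the tool's axes as they then stand; what a row does not reach is not made up. A row lasts 1/10 s, in which the tool goes at most 50 mm and 8.59 degrees, less where a joint would pass 70% of its speed; a pose out of reach is approached as far as the arm can. A call is refused whole if a number of a shift passes 5 or a number of a turn 8.59, either way. A call with a gripper value outside its range is refused whole. The fingers move at their own pace and stop on an object; "force" is the grip in N (left out, the last holds). Time passes only in rows, so rows that do not move let the fingers close. It gives the time, the measured TCP pose, the force, the opening and the grip force at its end, in the units of the state.
- monitor.get_state(): the state, without advancing time (a new reading comes with each control period).
- viewer.grab_frame(name): name is "scene" or "top" or "wrist"; returns a dict with "color" (400x640x3 uint8, blue, green, red), "fovy" (degrees; the focal length in pixels is half the picture's height over the tangent of half this angle, whatever the lens; pixels are square), "cx", "cy" (the principal point, pixels), "R" (3x3) and "t" (3): a world point X has camera coordinates R X + t. Camera axes: x right, y down, z forward; pixel columns grow to the right and rows downward; lengths in m; the calibration is good to about 2 mm. A picture is of the moment at which its call begins. There is no depth.
- order.job_done(): hands the job in; it is judged then, once.
The state is a dict: "t": time; "q": joint angles; "qd": joint speeds; "joint_efforts": joint torques, N m; "eef_pos": TCP position; "ee_rot": TCP orientation; "force": force on the tool from outside, world axes, zero at the start; "moment": the same for the moment, N m; "width": finger opening in m; "gripper_force": force on a finger pad.
Only numpy, scipy, OpenCV 4.12 (cv2) and the standard library are available. Lean on these libraries where they do the work, as an engineer would, in place of code of your own. Each camera call takes 0.05 s, during which the arm holds its last target. There are 200 camera calls.

## Working session

There is one attempt and no reset: what is moved stays moved. The work goes in short steps, Python scripts to look and compute and a tool call to move; the robot and the scene stay as the last step left them, time stands still between calls to the robot, and variables do not carry over. Pictures are saved under pics/ and viewed, at most 10 in all, crops included, and the job is handed in when it is done.

Besides the shell and the picture viewer there is one more tool, called after "Request:" by a JSON object that holds its "fn" and its "kwargs". servo_tool: Moves the arm, as the interface text tells. Its arguments: {"type":"object","properties":{"targets":{"type":"array"},"force":{"type":"number"}},"required":["targets"]}

```bash
mkdir -p pics
cat > h.py <<'E'
from station import monitor, viewer, order
import numpy as np, cv2
def grab(n,fn=None):
    f=viewer.grab_frame(n)
    if fn: cv2.imwrite('pics/'+fn,f['color'])
    return f
def ray(f,u,v,z):
    fl=200/np.tan(np.radians(f['fovy'])/2); R=np.array(f['R']); t=np.array(f['t'])
    d=R.T@np.array([(u-f['cx'])/fl,(v-f['cy'])/fl,1]); c=-R.T@t
    return c+d*(z-c[2])/d[2]
def proj(f,X):
    fl=200/np.tan(np.radians(f['fovy'])/2); p=np.array(f['R'])@np.array(X)+np.array(f['t'])
    return p[:2]/p[2]*fl+[f['cx'],f['cy']]
E
python3 - <<'E'
from h import *
print(monitor.get_state())
import pickle
for n in ['scene','top']:
    f=grab(n,n+'0.png'); pickle.dump(f,open(n+'0.pkl','wb')); print(n,f['fovy'],-np.array(f['R']).T@f['t'])
E
```

```text
{'t': 0.0, 'q': array([ 1.40808768e+00,  3.59383820e-01,  1.10529766e-02, -3.51591857e-04,
       -1.22409037e+00, -2.88126854e-01]), 'qd': array([ 0.00011259, -0.00175477,  0.00096406,  0.0006548 ,  0.00033366,
        0.00166971]), 'joint_efforts': array([ 8.55449780e-04, -5.82713163e+01,  2.93062466e+01,  6.99744925e+00,
        7.11334185e-03, -1.50826386e-04]), 'eef_pos': array([0.29390244, 0.60710729, 0.22352185]), 'ee_rot': array([ 3.13994082e+00, -1.44874534e-04, -4.50955125e-01]), 'force': array([-0.11439856, -0.69477653, -0.02919608]), 'moment': array([-0.01030661, -0.05806938, -0.00456038]), 'gripper_force': 0.0, 'width': 0.08764081238981146}
scene 52.722413760415144 [1.13203438 0.13659169 1.02709544]
top 45.58329146796205 [ 0.30248678 -0.01142032  1.5943513 ]
```

View pics/top0.png

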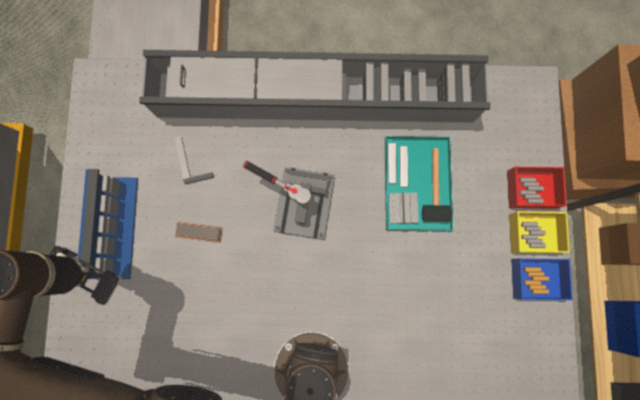

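View pics/scene0.png

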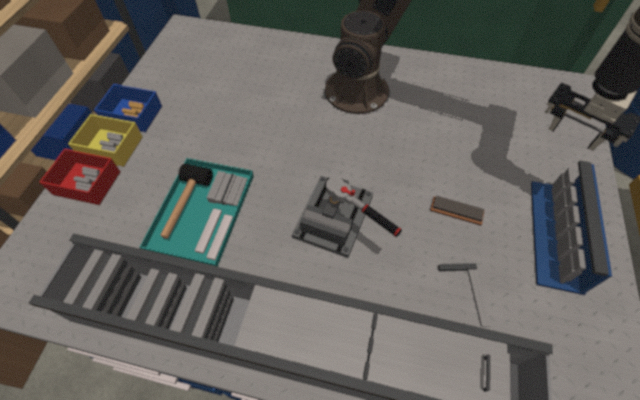

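Run:
```python
from h import *
import pickle
a=pickle.load(open('top0.pkl','rb')); b=pickle.load(open('scene0.pkl','rb'))
ca=cv2.resize(a['color'][150:250,230:350],None,fx=6,fy=6,interpolation=cv2.INTER_CUBIC)[:300]
ca=cv2.resize(a['color'][150:215,235:345],None,fx=7,fy=7,interpolation=cv2.INTER_CUBIC)
cb=cv2.resize(b['color'][165:245,300:410],None,fx=7,fy=7,interpolation=cv2.INTER_CUBIC)
cv2.imwrite('pics/ca.png',ca);cv2.imwrite('pics/cb.png',cb)
```

```text
(no output)
```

View pics/ca.png

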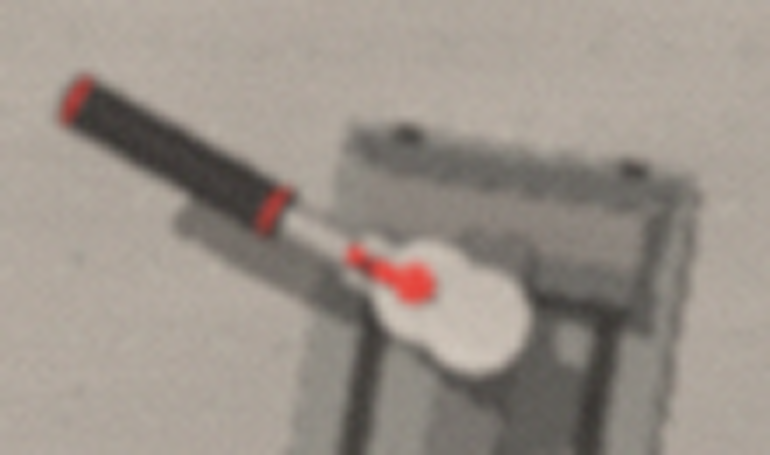

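View pics/cb.png

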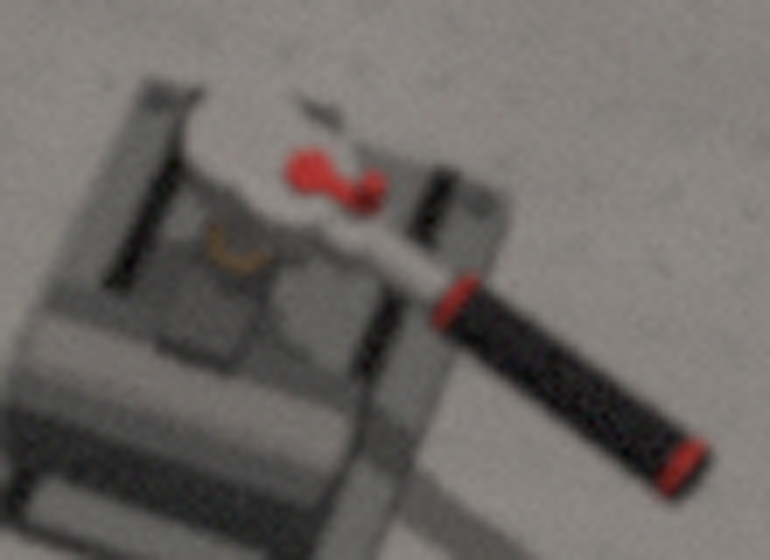

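Run:
```python
from h import *
import pickle
a=pickle.load(open('top0.pkl','rb')); b=pickle.load(open('scene0.pkl','rb'))
A=lambda u,v,z: ray(a,235+u/7-.43,150+v/7-.43,z)[:2]
B=lambda u,v,z: ray(b,300+u/7-.43,165+v/7-.43,z)[:2]
e1=A(77,100,.157);e2=A(273,210,.157);pv=A(413,284,.172);ax=A(476,318,.170);tb=A(357,257,.19)
print('top',e1,e2,(e1+e2)/2,'len',np.linalg.norm(e1-e2),'piv',pv,'ax',ax,'tab',tb)
f1=B(683,468,.157);f2=B(460,302,.157);pv2=B(311,173,.172);tb2=B(370,185,.19);
print('scene',f1,f2,(f1+f2)/2,'len',np.linalg.norm(f1-f2),'piv',pv2,'tab',tb2)
for p,q,v in((e1,e2,pv),(f1,f2,pv2)):
    u=(p-q)/np.linalg.norm(p-q); m=(p+q)/2; s=np.dot(v-m,u)
    print('dir',np.degrees(np.arctan2(u[1],u[0])),'axis from grip',m-u*.145,'from pivot', v-u*.03,'perp pivot',np.cross(u,v-m),s)
    for t in (tb,tb2): w=t-pv; print('lev ang',np.degrees(np.arctan2(np.cross(u,t-v),np.dot(u,t-v))),np.linalg.norm(t-v))
```

```text
top [0.63649923 0.21188129] [0.58845149 0.12399943] [0.61247536 0.16794036] len 0.10015891234449363 piv [0.55378841 0.06101351] ax [0.53962353 0.03348819] tab [0.56196383 0.0843394 ]
scene [0.63796874 0.20879664] [0.58927265 0.12183148] [0.61362069 0.16531406] len 0.09967070471877404 piv [0.5567939  0.05965761] tab [0.56910097 0.08275901]
dir 61.33319978073782 axis from grip [0.54291666 0.04071384] from pivot [0.53939695 0.03469078] perp pivot 0.00019892697128259113 -0.12197323142448069
lev ang 9.35190071941031 0.024717091319801876
lev ang -6.485313844099883 0.026595891404323547
dir 60.75338103263613 axis from grip [0.54277808 0.03879796] from pivot [0.54213681 0.03348186] perp pivot -0.002037758002153882 -0.11995173063265362
lev ang 17.41629515084391 0.025217436175845345
lev ang 1.200550680278953 0.026175159770977962<stdin>:12: DeprecationWarning: Arrays of 2-dimensional vectors are deprecated. Use arrays of 3-dimensional vectors instead. (deprecated in NumPy 2.0)
<stdin>:13: DeprecationWarning: Arrays of 2-dimensional vectors are deprecated. Use arrays of 3-dimensional vectors instead. (deprecated in NumPy 2.0)
```

Request:
{"fn": "servo_tool", "kwargs": {"targets": [{"angular": [0,0,8.5],"xyz": [0,0,-0.4],"claw": 5},{"angular": [0,0,8.5],"xyz": [0,0,-0.4],"claw": 5},{"angular": [0,0,8.5],"xyz": [0,0,-0.4],"claw": 5},{"angular": [0,0,8.5],"xyz": [0,0,-0.4],"claw": 5},{"angular": [0,0,8.5],"xyz": [0,0,-0.4],"claw": 5},{"angular": [0,0,8.5],"xyz": [0,0,-0.4],"claw": 5},{"angular": [0,0,8.5],"xyz": [0,0,-0.4],"claw": 5},{"angular": [0,0,8.5],"xyz": [0,0,-0.4],"claw": 5},{"angular": [0,0,8.5],"xyz": [0,0,-0.4],"claw": 5},{"angular": [0,0,8.5],"xyz": [0,0,0],"claw": 5},{"angular": [0,0,8.5],"xyz": [0,0,0],"claw": 5}]}}

```text
t: 1.2
eef_pos: [0.294, 0.6074, 0.2601]
ee_rot: [-3.142, -0.001, -2.089]
force: [-0.7, 0.5, -0.2]
width: 0.05
gripper_force: 0.0
```

Request:
{"fn": "servo_tool", "kwargs": {"targets": [{"angular": [0,0,0],"xyz": [1.6,-2.4,0],"claw": 5},{"angular": [0,0,0],"xyz": [1.6,-2.4,0],"claw": 5},{"angular": [0,0,0],"xyz": [1.6,-2.4,0],"claw": 5},{"angular": [0,0,0],"xyz": [1.6,-2.4,0],"claw": 5},{"angular": [0,0,0],"xyz": [1.6,-2.4,0],"claw": 5},{"angular": [0,0,0],"xyz": [1.6,-2.4,0],"claw": 5},{"angular": [0,0,0],"xyz": [1.6,-2.4,0],"claw": 5},{"angular": [0,0,0],"xyz": [1.6,-2.4,0],"claw": 5},{"angular": [0,0,0],"xyz": [1.6,-2.4,0],"claw": 5},{"angular": [0,0,0],"xyz": [1.6,-2.4,0],"claw": 5},{"angular": [0,0,0],"xyz": [1.6,-2.4,0],"claw": 5},{"angular": [0,0,0],"xyz": [1.6,-2.4,0],"claw": 5},{"angular": [0,0,0],"xyz": [1.6,-2.4,0],"claw": 5},{"angular": [0,0,0],"xyz": [1.6,-2.4,0],"claw": 5},{"angular": [0,0,0],"xyz": [1.6,-2.4,0],"claw": 5},{"angular": [0,0,0],"xyz": [1.6,-2.4,0],"claw": 5},{"angular": [0,0,0],"xyz": [1.6,-2.4,0],"claw": 5},{"angular": [0,0,0],"xyz": [1.6,-2.4,0],"claw": 3.4},{"angular": [0,0,0],"xyz": [1.6,-2.4,0],"claw": 3.4},{"angular": [0,0,0],"xyz": [1.6,-2.4,0],"claw": 3.4}]}}

```text
t: 3.2
eef_pos: [0.556, 0.0923, 0.2602]
ee_rot: [3.141, -0.0, -2.083]
force: [0.4, 0.1, -0.2]
width: 0.0357
gripper_force: 0.0
```

Run:
```python
from h import *
import pickle
s=monitor.get_state(); print(s['t'],s['eef_pos'],s['ee_rot'],s['width'],s['force'])
f=grab('wrist','w1.png'); pickle.dump(f,open('w1.pkl','wb'))
for X in ([.541,.036,.17],[.563,.086,.19],[.6125,.166,.157]): print(proj(f,X))
```

```text
3.2 [0.55600192 0.09226444 0.2601624 ] [ 3.14116472e+00 -3.72100189e-04 -2.08271029e+00] 0.035691658044739734 [ 0.4086751   0.13908921 -0.18341413]
[305.44855455 143.52866114]
[311.2108205  208.46918721]
[309.65243677 282.0357754 ]
```

View pics/w1.png

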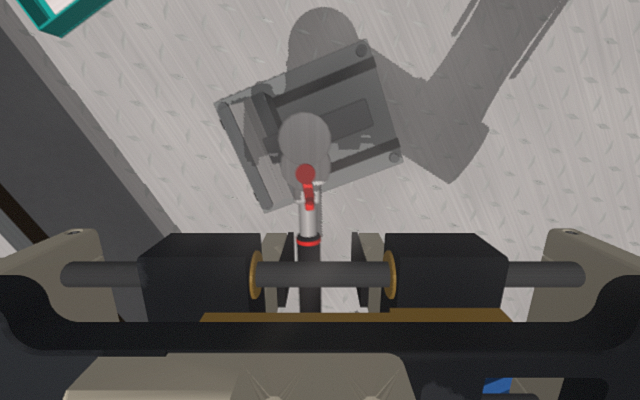

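```bash
python3 -W ignore - <<'E'
from h import *
import pickle
f=pickle.load(open('w1.pkl','rb'))
P={k:ray(f,u,v,z)[:2] for k,(u,v,z) in dict(ax=(304.5,138,.17),pv=(305,174,.173),tab=(310,207.5,.19),ring=(308.5,242,.165)).items()}
for k in P: print(k,P[k])
for k in ('pv','tab','ring'): d=P[k]-P['ax']; print(k,np.linalg.norm(d),np.degrees(np.arctan2(d[1],d[0])))
d=P['ring']-P['pv'];print(np.degrees(np.arctan2(d[1],d[0])))
s=monitor.get_state();y=s['ee_rot'][2];c,q=np.cos(y),np.sin(y)
d=P['tab']-s['eef_pos'][:2]; print('tab offset in tool x,y cm',100*(c*d[0]+q*d[1]),100*(q*d[0]-c*d[1]),s['width'],s['eef_pos'])
E
```

```text
ax [0.53930785 0.03143428]
pv [0.55478025 0.0591414 ]
tab [0.56347999 0.08471118]
ring [0.58778448 0.12163951]
pv 0.03173452816495066 60.81983056703781
tab 0.05850402197765587 65.59583563440341
ring 0.10240589983240797 61.746245224414864
62.16219596161924
tab offset in tool x,y cm 0.1171564136395009 -0.7927961194134174 0.0347301328777357 [0.55714671 0.08962184 0.25997741]
```

Request:
{"fn": "servo_tool", "kwargs": {"targets": [{"angular": [0,0,0],"xyz": [0.1,-0.4,0],"claw": 3.4},{"angular": [0,0,0],"xyz": [0,-0.4,0],"claw": 3.4},{"angular": [0,0,0],"xyz": [0,0,1],"claw": 3.4},{"angular": [0,0,0],"xyz": [0,0,1],"claw": 3.4},{"angular": [0,0,0],"xyz": [0,0,1],"claw": 3.4},{"angular": [0,0,0],"xyz": [0,0,1],"claw": 3.4},{"angular": [0,0,0],"xyz": [0,0,1],"claw": 3.4},{"angular": [0,0,0],"xyz": [0,0,0.5],"claw": 3.4},{"angular": [0,0,0],"xyz": [0,0,0.4],"claw": 3.4},{"angular": [0,0,0],"xyz": [0,0,0],"claw": 3.4},{"angular": [0,0,0],"xyz": [0,0,0],"claw": 3.4}]}}

```text
t: 4.35
eef_pos: [0.5626, 0.0887, 0.2018]
ee_rot: [-3.141, 0.0, -2.083]
force: [-0.3, 0.8, 0.1]
width: 0.0336
gripper_force: 0.0
```

```bash
python3 -W ignore - <<'E'
from h import *
s=monitor.get_state(); print(s['t'],s['eef_pos'],s['ee_rot'],s['width'],s['force'],s['moment'])
f=grab('wrist')
cv2.imwrite('pics/w2.png',cv2.resize(f['color'][120:320,180:440],None,fx=3,fy=3))
E
```

```text
4.35 [0.56255014 0.08867177 0.20175632] [-3.14123111e+00  3.00585754e-04 -2.08265855e+00] 0.033632448932833826 [-0.26551828  0.80232523  0.08146454] [ 0.04942226 -0.08992773 -0.01059874]
```

View pics/w2.png

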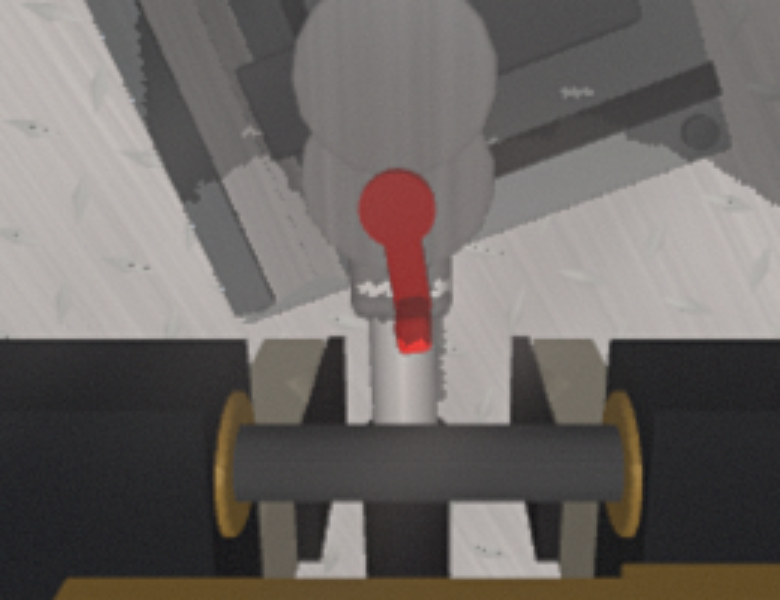

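Request:
{"fn": "servo_tool", "kwargs": {"targets": [{"angular": [0,0,0],"xyz": [0.2,-0.4,0],"claw": 3.4},{"angular": [0,0,0],"xyz": [0,-0.4,0],"claw": 3.4},{"angular": [0,0,0],"xyz": [0,-0.3,0],"claw": 3.4},{"angular": [0,0,0],"xyz": [0,-0.1,0],"claw": 3.4},{"angular": [0,0,0],"xyz": [0,-0.1,0],"claw": 3.4},{"angular": [0,0,0],"xyz": [0,-0.1,0],"claw": 3.4},{"angular": [0,0,0],"xyz": [0,-0.1,0],"claw": 3.4},{"angular": [0,0,0],"xyz": [0,-0.1,0],"claw": 3.4},{"angular": [0,0,0],"xyz": [0,-0.1,0],"claw": 3.4},{"angular": [0,0,0],"xyz": [0,-0.1,0],"claw": 3.4},{"angular": [0,0,0],"xyz": [0,-0.1,0],"claw": 3.4},{"angular": [0,0,0],"xyz": [0,-0.1,0],"claw": 3.4},{"angular": [0,0,0],"xyz": [0,-0.1,0],"claw": 3.4},{"angular": [0,0,0],"xyz": [0,-0.1,0],"claw": 3.4},{"angular": [0,0,0],"xyz": [0,-0.1,0],"claw": 3.4},{"angular": [0,0,0],"xyz": [0,-0.1,0],"claw": 3.4}]}}

```text
t: 6.0
eef_pos: [0.5823, 0.0751, 0.2015]
ee_rot: [3.142, -0.0, -2.083]
force: [-0.1, 0.8, -0.3]
width: 0.034
gripper_force: 0.0
```

```bash
python3 -W ignore - <<'E'
from h import *
s=monitor.get_state(); print(s['t'],s['eef_pos'],s['ee_rot'],s['width'],s['force'],s['moment'])
f=grab('wrist')
cv2.imwrite('pics/w3.png',cv2.resize(f['color'][120:320,180:440],None,fx=3,fy=3))
E
```

```text
6.0 [0.58231619 0.07509785 0.20145474] [ 3.14157083e+00 -4.15449018e-05 -2.08271247e+00] 0.03395630641215684 [-0.09103577  0.79399464 -0.25098902] [ 0.03993903 -0.08407276  0.00843163]
```

View pics/w3.png

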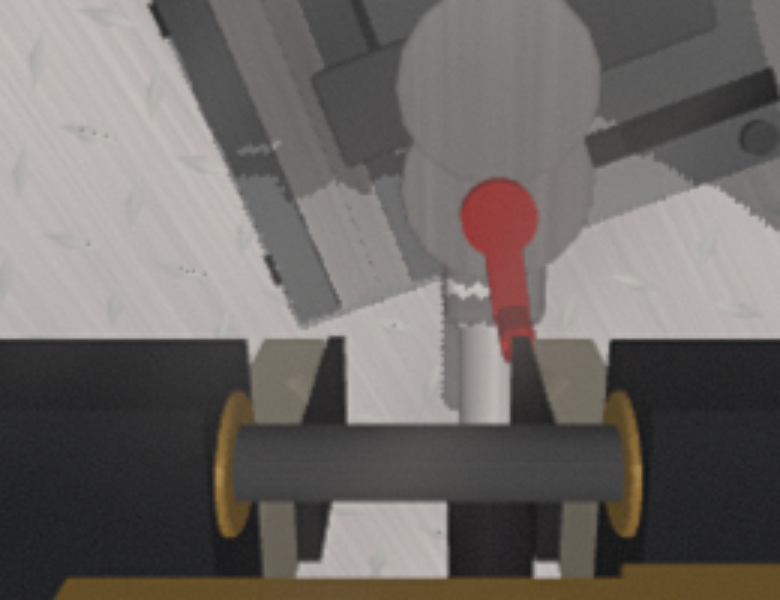

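```bash
python3 -W ignore - <<'E'
from h import *
s=monitor.get_state(); f=grab('wrist')
y=s['ee_rot'][2];tx=np.array([np.cos(y),np.sin(y),0]);ty=np.array([np.sin(y),-np.cos(y),0]);tz=np.array([0,0,-1.])
C=lambda p:(p-[180,120])*3
for a in (-.0095,.0095):
  for d in(-.016,.022): print(a,d,C(proj(f,s['eef_pos']+a*tx+.017*ty+d*tz)).round())
print('cam',(-np.array(f['R']).T@f['t']-s['eef_pos'])@np.c_[tx,ty,tz])
for n,(u,v,z) in dict(pv=(500,215,.173),tabtop=(518,350,.19),tabbase=(514,316,.175)).items():
  X=ray(f,180+u/3,120+v/3,z); d=X-s['eef_pos']; print(n,X,d@tx*100,d@ty*100)
E
```

```text
-0.0095 -0.016 [511. 454.]
-0.0095 0.022 [496. 371.]
0.0095 -0.016 [514. 364.]
0.0095 0.022 [498. 297.]
cam [ 0.0745291   0.00047929 -0.16028345]
pv [0.55351992 0.05968668 0.173     ] 2.7545954606987744 1.7661426742193027
tabtop [0.56387722 0.08476214 0.19      ] 0.06114680405668088 2.091498215952081
tabbase [0.56222836 0.08295333 0.175     ] 0.2996086631899144 2.1466437653327874
```

Request:
{"fn": "servo_tool", "kwargs": {"targets": [{"angular": [0,0,0],"xyz": [0,-0.1,0],"claw": 3.4},{"angular": [0,0,0],"xyz": [0,-0.1,0],"claw": 3.4},{"angular": [0,0,0],"xyz": [0,-0.1,0],"claw": 3.4},{"angular": [0,0,0],"xyz": [0,-0.1,0],"claw": 3.4},{"angular": [0,0,0],"xyz": [0,-0.1,0],"claw": 3.4}]}}

```text
t: 6.6
eef_pos: [0.5867, 0.0726, 0.2015]
ee_rot: [-3.142, -0.0, -2.083]
force: [0.8, 0.2, -0.1]
width: 0.0343
gripper_force: 0.0
```

```bash
cat >> h.py <<'E'
def lever(fn=None):
    s=monitor.get_state(); f=grab('wrist',fn); c=f['color'].astype(int)
    m=((c[...,2]>90)&(c[...,2]>2*c[...,1])&(c[...,2]>2*c[...,0])).astype(np.uint8)
    n,l,st,ce=cv2.connectedComponentsWithStats(m)
    for k in range(1,n):
        if st[k,4]>60: print('blob',st[k],ce[k].round(1))
    k=1+np.argmax(st[1:,4]); vs,us=np.nonzero(l==k)
    prof=[(int(v),round(us[vs==v].mean(),1)) for v in range(vs.min(),vs.max()+1,6)]
    print(prof); print('t',s['t'],s['eef_pos'].round(4),s['force'].round(2),s['width'])
E
python3 -W ignore -c "
from h import *
lever()"
```

```text
blob [341 180  25  43 667] [353.6 197.8]
[(180, np.float64(354.0)), (186, np.float64(353.0)), (192, np.float64(353.0)), (198, np.float64(352.5)), (204, np.float64(354.0)), (210, np.float64(355.0)), (216, np.float64(356.0)), (222, np.float64(352.5))]
t 6.6 [0.5867 0.0726 0.2015] [ 0.82  0.24 -0.06] 0.03428078777612044
```

Request:
{"fn": "servo_tool", "kwargs": {"targets": [{"angular": [0,0,0],"xyz": [0,-0.1,0],"claw": 3.4},{"angular": [0,0,0],"xyz": [0,-0.1,0],"claw": 3.4},{"angular": [0,0,0],"xyz": [0,-0.1,0],"claw": 3.4},{"angular": [0,0,0],"xyz": [0,-0.1,0],"claw": 3.4}]}}

```text
t: 7.05
eef_pos: [0.5902, 0.0707, 0.2014]
ee_rot: [3.142, 0.0, -2.083]
force: [-0.0, -0.6, -0.6]
width: 0.0344
gripper_force: 0.0
```

```bash
python3 -W ignore -c "
from h import *
lever('w4.png')"
```

```text
blob [347 180  24  43 662] [359.3 198.3]
[(180, np.float64(359.0)), (186, np.float64(358.5)), (192, np.float64(358.5)), (198, np.float64(358.5)), (204, np.float64(360.0)), (210, np.float64(361.0)), (216, np.float64(361.5)), (222, np.float64(360.2))]
t 7.05 [0.5902 0.0707 0.2014] [-0.01 -0.63 -0.55] 0.034409194420698064
```

```bash
python3 -c "
import cv2
c=cv2.imread('pics/w4.png');cv2.imwrite('pics/w4c.png',cv2.resize(c[160:280,300:430],None,fx=5,fy=5,interpolation=cv2.INTER_CUBIC))"
```

```text
(no output)
```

View pics/w4c.png

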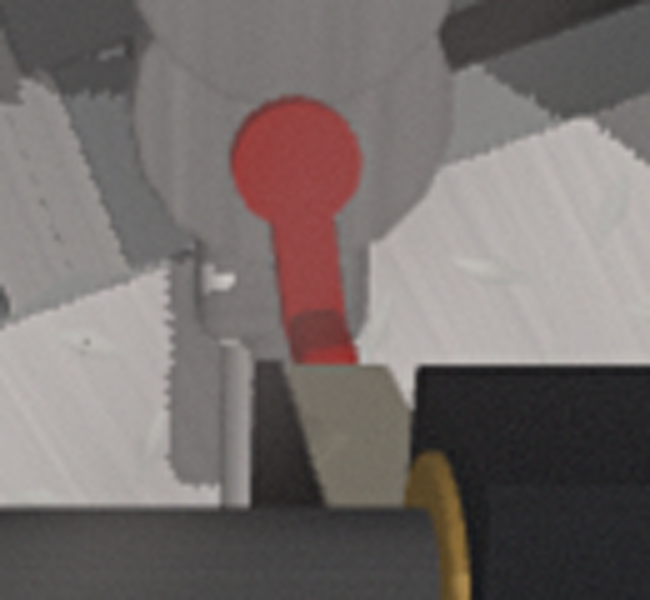

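Request:
{"fn": "servo_tool", "kwargs": {"targets": [{"angular": [0,0,0],"xyz": [0,0.8,0],"claw": 3.4},{"angular": [0,0,0],"xyz": [0.1,0.8,0],"claw": 3.4},{"angular": [0,0,0],"xyz": [0.1,0.8,0],"claw": 3.4},{"angular": [0,0,0],"xyz": [0,0,0],"claw": 3.4},{"angular": [0,0,0],"xyz": [0,0,0.2],"claw": 3.4},{"angular": [0,0,0],"xyz": [0,0,0.2],"claw": 3.4},{"angular": [0,0,0],"xyz": [0,0,0.2],"claw": 3.4},{"angular": [0,0,0],"xyz": [0,0,0],"claw": 3.4}]}}

```text
t: 7.9
eef_pos: [0.5681, 0.0806, 0.1949]
ee_rot: [3.141, -0.001, -2.083]
force: [-0.0, 0.0, -0.4]
width: 0.0339
gripper_force: 0.0
```

```bash
python3 -W ignore -c "
from h import *
lever('w5.png')"
```

```text
blob [312 185  26  47 755] [325.3 204.1]
blob [325 236  12  12 117] [330.3 241.1]
[(185, np.float64(325.0)), (191, np.float64(324.5)), (197, np.float64(324.5)), (203, np.float64(324.5)), (209, np.float64(325.5)), (215, np.float64(327.0)), (221, np.float64(328.0)), (227, np.float64(328.5))]
t 7.9 [0.5681 0.0806 0.1949] [-0.03  0.   -0.4 ] 0.033900847235346414
```

Request:
{"fn": "servo_tool", "kwargs": {"targets": [{"angular": [0,0,0],"xyz": [0,-0.2,0],"claw": 3.4},{"angular": [0,0,0],"xyz": [0,-0.2,0],"claw": 3.4},{"angular": [0,0,0],"xyz": [0,-0.2,0],"claw": 3.4},{"angular": [0,0,0],"xyz": [0,-0.1,0],"claw": 3.4},{"angular": [0,0,0],"xyz": [0,-0.1,0],"claw": 3.4},{"angular": [0,0,0],"xyz": [0,-0.1,0],"claw": 3.4},{"angular": [0,0,0],"xyz": [0,-0.1,0],"claw": 3.4},{"angular": [0,0,0],"xyz": [0,-0.1,0],"claw": 3.4},{"angular": [0,0,0],"xyz": [0,-0.1,0],"claw": 3.4}]}}

```text
t: 8.85
eef_pos: [0.5787, 0.0749, 0.1955]
ee_rot: [-3.142, 0.0, -2.083]
force: [0.9, -0.6, -0.1]
width: 0.0339
gripper_force: 0.0
```

```bash
python3 -W ignore -c "
from h import *
lever('w6.png')"
```

```text
blob [330 185  25  46 712] [342.7 203. ]
[(185, np.float64(342.0)), (191, np.float64(342.0)), (197, np.float64(342.0)), (203, np.float64(342.0)), (209, np.float64(343.5)), (215, np.float64(344.5)), (221, np.float64(345.0)), (227, np.float64(341.5))]
t 8.85 [0.5787 0.0749 0.1955] [ 0.94 -0.56 -0.12] 0.03388836280548105
```

```bash
python3 -c "
import cv2
for n in('w5','w6'):
  c=cv2.imread('pics/%s.png'%n).astype(int)
  x0=308 if n=='w5' else 326
  for v in range(210,252,2): print(v,''.join('R' if p[2]>1.7*p[1] and p[2]>110 else 'r' if p[2]>1.7*p[1] else '#' if p.sum()<130 else '+' if p.sum()<330 else '.' for p in c[v,x0:x0+50]))
"
```

```text
210 ............RRRRRRRRRRRRR+........................
212 ............+RRRRRRRRRRRRR........................
214 +............RRRRRRRRRRRRR+.......................
216 +++..........RRRRRRRRRRRRR+......+................
218 +............+RRRRRRRRRRRR+.......................
220 ..............RRRRRRRRRRRRR.......................
222 +.............RRRRRRRRRRRRR.......................
224 +++..........++RRRRRRRRRRRR+....++................
226 +++............RRRRRRRRRRRR+.....+................
228 ++++...........RRRRRRRRRRRRR+....+................
230 .++............+RRrrrrRRRRRR+.....................
232 ...............+RrrRRRRRRRR+...............+++++..
234 ................+rrRRrRRRRR+...............++++++.
236 .................rRRRRRRRRRR+..............+++++++
238 .................RRRRRRRRRRR+..............+++++++
240 .................RRRRRRRRRRR+.............++++++++
242 .................RRRRRRRRRRRR.............++++++++
244 ..................RRRRRRRRRRR.............++++++++
246 ..................RRRRRRRRRR+.............++++++++
248 ..........................................++++++++

[... 509 characters left out ...]
....RRRRRRRRRRRRR+......................
228 ++............+RRR+++++++R++...+..................
230 +.............+R++++++++++++......................
232 ...............++++++++++++++++...................
234 ................+++++++R+++++++..+++++++++++++++++
236 ...+.............+RRRRRR+++++++++......+...+..++.+
238 ...+.............RRRRRRR++++++++++..+..+++..++..++
240 ...+.............RRRRRRR++++++++++......+...+.++.+
242 ...+..............RRRRRR+++++++++++++..++..++++.++
244 ...+..............RRRRRR++++++++++++++++.+++.+++++
246 ...+...............RRRRR+++++++++++++++.....++++.+
248 ...+....................+++++++++++++........+++++
250 ...+....................++++++++++#++.....++++++++
```

Request:
{"fn": "servo_tool", "kwargs": {"targets": [{"angular": [0,0,0],"xyz": [0,-0.1,0],"claw": 3.4},{"angular": [0,0,0],"xyz": [0,-0.1,0],"claw": 3.4},{"angular": [0,0,0],"xyz": [0,-0.1,0],"claw": 3.4},{"angular": [0,0,0],"xyz": [0,-0.1,0],"claw": 3.4}]}}

```text
t: 9.3
eef_pos: [0.5822, 0.0729, 0.1955]
ee_rot: [3.142, -0.0, -2.083]
force: [0.3, -0.7, -0.2]
width: 0.034
gripper_force: 0.0
```

```bash
python3 -W ignore -c "
from h import *
lever('w7.png')
c=cv2.imread('pics/w7.png').astype(int)
for v in range(182,252,3): print(v,''.join('R' if p[2]>1.7*p[1] and p[2]>110 else 'r' if p[2]>1.7*p[1] else '#' if p.sum()<130 else '+' if p.sum()<330 else '.' for p in c[v,326:376]))
"
```

```text
blob [336 185  25  44 708] [348.6 203.1]
[(185, np.float64(347.5)), (191, np.float64(348.0)), (197, np.float64(348.0)), (203, np.float64(347.5)), (209, np.float64(349.0)), (215, np.float64(350.0)), (221, np.float64(351.1)), (227, np.float64(350.2))]
t 9.3 [0.5822 0.0729 0.1955] [ 0.31 -0.7  -0.21] 0.03401141296041526
182 ..................................................
185 ...............++RRRRRRRRRRR++....................
188 ............+RRRRRRRRRRRRRRRRRRR+.................
191 ..........+RRRRRRRRRRRRRRRRRRRRRRR................
194 .........+RRRRRRRRRRRRRRRRRRRRRRRRR+..............
197 .........RRRRRRRRRRRRRRRRRRRRRRRRRR+..............
200 .........+RRRRRRRRRRRRRRRRRRRRRRRRR+..............
203 ..........+RRRRRRRRRRRRRRRRRRRRRRR+...............
206 ............+RRRRRRRRRRRRRRRRRRR..................
209 ................+RRRRRRRRRRRRR+...................
212 +++...............RRRRRRRRRRRRR...................
215 ..++++............+RRRRRRRRRRRR+..................
218 ...+...............RRRRRRRRRRRR+..................
221 ...+...............+RRRRRRRRRRRR..................
224 ...+++.............+RRRRRRRRRRRR+...+.............
227 ...+++..............RRRRRRRRRRRRR...+.............
230 ...++...............+++++R++RRRR++................
233 .....................+++++++++++..+++..++++++++++.
236 ........+.............+r+++++++++....+.++..+.++..+
239 ........+..............r++++++++++...+.+++++..++.+
242 ........+..............++++++++++++++++++.+.++++.+
245 ........+...............+++++++++++++++..+++++++++
248 ........+...............+++++++++++++++.....++++++
251 ........+...............++++++++++#++...+++++++++.
```

```bash
python3 -W ignore - <<'E'
from h import *
import pickle
f=grab('wrist'); print(f['fovy'],200/np.tan(np.radians(f['fovy'])/2),f['cx'],f['cy'])
s=monitor.get_state();print(s['eef_pos'],-np.array(f['R']).T@f['t'],np.array(f['R']))
E
```

```text
71.90738457364503 275.74477322639916 322.2798419500241 201.32839784103405
[0.58223997 0.07286286 0.19543511] [0.54538049 0.00807915 0.35572774] [[-8.71922403e-01  4.89644067e-01 -1.00896015e-04]
 [ 4.70680637e-01  8.38210467e-01  2.75432300e-01]
 [ 1.34948364e-01  2.40108103e-01 -9.61320466e-01]]
```

```bash
python3 -W ignore - <<'E'
from h import *
import pickle
from scipy.optimize import least_squares
from scipy.spatial.transform import Rotation as Ro
a=pickle.load(open('top0.pkl','rb')); b=pickle.load(open('scene0.pkl','rb')); w1=pickle.load(open('w1.pkl','rb'))
cur=grab('wrist'); s=monitor.get_state()
R0=Ro.from_euler('xyz',s['ee_rot']).as_matrix(); R=np.array(cur['R']); t=np.array(cur['t'])
Rct=R@R0; tct=R@s['eef_pos']+t   # cam from tool
def pose(p,e):
    Rt=Ro.from_euler('xyz',e).as_matrix(); f=dict(cur); f['R']=Rct@Rt.T; f['t']=tct-f['R']@np.array(p); return f
w5=pose([.5681,.0806,.1949],[3.141,-.001,-2.083]); w2=pose([.56255,.08867,.20176],[-3.1412,0,-2.0827])
T=lambda u,v:(235+u/7-.43,150+v/7-.43); S=lambda u,v:(300+u/7-.43,165+v/7-.43); C=lambda u,v:(180+u/3-.33,120+v/3-.33)
def tri(n,obs):
    g=lambda X:np.concatenate([proj(f,X)-p for f,p in obs])
    r=least_squares(g,[.56,.08,.17]); print(n,r.x.round(4),'res',r.fun.round(1))
tri('piv',[(a,T(413,284)),(b,S(311,173)),(w1,(305,174)),(w5,(324.5,198)),(w2,C(397,207))])
tri('piv wrist+',[(b,S(311,173)),(w1,(305,174)),(w5,(324.5,198)),(w2,C(397,207))])
tri('piv wrist',[(w1,(305,174)),(w5,(324.5,198)),(w2,C(397,207))])
tri('tabtop',[(a,T(357,257)),(b,S(370,183)),(w1,(310,207.5)),(w5,(330.5,241.5)),(w2,C(413,335))])
tri('ts',[(a,T(357,257)),(b,S(370,183))])
tri('ps',[(a,T(413,284)),(b,S(311,173))])
tri('grip',[(a,T(175,155)),(b,S(575,388))])
for z in (.16,.165,.17): print(z,proj(w5,[.5405,.034,z]))
E
```

```text
piv [0.5546 0.0601 0.1705] res [ 0.3 -0.2  0.3 -0.3  0.8  0.3 -0.4 -0.6 -0.2  0.4]
piv wrist+ [0.5546 0.06   0.1707] res [ 0.3 -0.4  0.8  0.3 -0.4 -0.6 -0.3  0.4]
piv wrist [0.5534 0.0583 0.1795] res [ 0.5 -0.3  0.  -0.2 -0.4  0.4]
tabtop [0.564  0.0852 0.1855] res [-0.2 -0.4  1.2 -0.2 -0.  -0.8 -0.2  0.   0.   0.3]
ts [0.5635 0.0832 0.1832] res [ 0.5 -0.1  0.4  0. ]
ps [0.5545 0.0601 0.1688] res [ 0.3 -0.   0.3  0. ]
grip [0.6131 0.1679 0.1539] res [ 0.1 -0.   0.1  0. ]
0.16 [323.39854051 152.67808886]
0.165 [323.43081432 153.44474062]
0.17 [323.46477756 154.25152432]
```

Request:
{"fn": "servo_tool", "kwargs": {"targets": [{"angular": [0,0,0],"xyz": [-0.1,0.8,0],"claw": 3.4},{"angular": [0,0,0],"xyz": [-0.1,0.8,0],"claw": 3.4},{"angular": [0,0,0],"xyz": [-0.1,0.5,0],"claw": 3.4},{"angular": [0,0,0],"xyz": [-0.1,0,0],"claw": 3.4},{"angular": [0,0,0],"xyz": [0,0,0.2],"claw": 3.4},{"angular": [0,0,0],"xyz": [0,0,0.2],"claw": 3.4},{"angular": [0,0,0],"xyz": [0,0,0.2],"claw": 3.4},{"angular": [0,0,0],"xyz": [0,0,0.1],"claw": 3.4},{"angular": [0,0,0],"xyz": [0,0,0],"claw": 3.4}]}}

```text
t: 10.35
eef_pos: [0.5657, 0.0865, 0.1881]
ee_rot: [3.141, -0.0, -2.083]
force: [-0.4, 0.2, 0.6]
width: 0.0343
gripper_force: 0.0
```

```bash
python3 -W ignore -c "
from h import *
lever('w8.png')
c=cv2.imread('pics/w8.png')
d=cv2.imread('pics/w7.png')
o=np.hstack([cv2.resize(x[170:290,270:390],None,fx=3.3,fy=4.9,interpolation=cv2.INTER_CUBIC) for x in (d,c)]);cv2.imwrite('pics/v9.png',o)
"
```

```text
blob [ 304  181   27   66 1026] [318.9 208.1]
[(181, np.float64(316.5)), (187, np.float64(317.0)), (193, np.float64(317.0)), (199, np.float64(317.0)), (205, np.float64(317.0)), (211, np.float64(320.0)), (217, np.float64(320.5)), (223, np.float64(321.5)), (229, np.float64(322.0)), (235, np.float64(322.5)), (241, np.float64(323.0))]
t 10.35 [0.5657 0.0865 0.1881] [-0.43  0.18  0.56] 0.03429129129804867
```

View pics/v9.png

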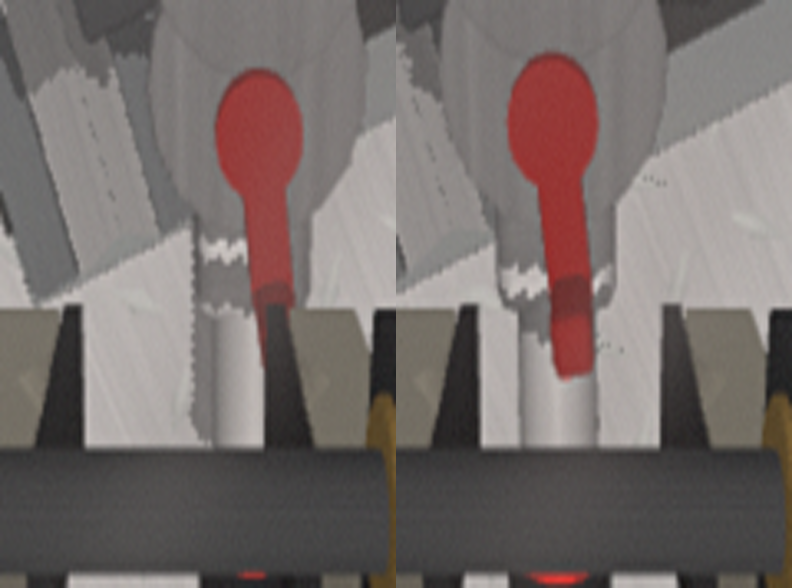

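Request:
{"fn": "servo_tool", "kwargs": {"targets": [{"angular": [0,0,0],"xyz": [0,-0.4,0],"claw": 3.4},{"angular": [0,0,0],"xyz": [0,-0.4,0],"claw": 3.4},{"angular": [0,0,0],"xyz": [0,-0.2,0],"claw": 3.4},{"angular": [0,0,0],"xyz": [0,-0.1,0],"claw": 3.4},{"angular": [0,0,0],"xyz": [0,-0.1,0],"claw": 3.4},{"angular": [0,0,0],"xyz": [0,-0.1,0],"claw": 3.4},{"angular": [0,0,0],"xyz": [0,-0.1,0],"claw": 3.4},{"angular": [0,0,0],"xyz": [0,-0.1,0],"claw": 3.4},{"angular": [0,0,0],"xyz": [0,-0.1,0],"claw": 3.4}]}}

```text
t: 11.3
eef_pos: [0.5798, 0.0789, 0.1885]
ee_rot: [-3.142, 0.0, -2.083]
force: [-1.0, -0.1, 0.3]
width: 0.034
gripper_force: 0.0
```

```bash
python3 -W ignore -c "
from h import *
lever('w9.png')
c=cv2.imread('pics/w9.png').astype(int)
for v in range(182,252,3): print(v,''.join('R' if p[2]>1.7*p[1] and p[2]>110 else 'r' if p[2]>1.7*p[1] else '#' if p.sum()<130 else '+' if p.sum()<330 else '.' for p in c[v,316:376]))
"
```

```text
blob [329 181  26  46 785] [342.1 200.2]
blob [343 235   7  11  66] [346.4 240. ]
[(181, np.float64(341.5)), (187, np.float64(341.0)), (193, np.float64(341.5)), (199, np.float64(341.0)), (205, np.float64(341.5)), (211, np.float64(343.5)), (217, np.float64(344.5)), (223, np.float64(345.5))]
t 11.3 [0.5798 0.0789 0.1885] [-0.95 -0.1   0.26] 0.033972466237989385
182 .................++RRRRRRRRRRRRRR+..........................
185 ...............+RRRRRRRRRRRRRRRRRRRR+.......................
188 .............RRRRRRRRRRRRRRRRRRRRRRRRR+.....................
191 ............+RRRRRRRRRRRRRRRRRRRRRRRRRR.....................
194 ............RRRRRRRRRRRRRRRRRRRRRRRRRRR+....................
197 ............+RRRRRRRRRRRRRRRRRRRRRRRRRR+....................
200 .............+RRRRRRRRRRRRRRRRRRRRRRRR......................
203 ...............+RRRRRRRRRRRRRRRRRRRR+.......................
206 ...................RRRRRRRRRRRRRRR+.........................
209 +.++.................RRRRRRRRRRRRR+.........................
212 +.++++++.............+RRRRRRRRRRRRR+........................
215 .......++.............RRRRRRRRRRRRR+.....+..................
218 .......++.............+RRRRRRRRRRRR+........................
221 .......+++.............RRRRRRRRRRRRR+....+..................
224 .......+...............+RRRRRRRRRRRR+....+..................
227 .......+................RR+++++++++R+.......................
230 ........+++.............++++++++++++++......................
233 ...........+++++++.......+++R++RRR+++++++....+..+.+++.++..++
236 ............+.++++........+RRRRRRRR++++++++....+.+...+.....+
239 ............+.............+RRRRRRR++++++++++...+++.+.+....++
242 ............+..............RRRRRRR++++++++++++..+.++++..++.+
245 ............+...............RRRRRR+++++++++++++++++.+..+.+.+
248 ............+.....................+++++++++++++++......+++..
251 ............+.....................++++++++++#++.....++++++++
```

Request:
{"fn": "servo_tool", "kwargs": {"targets": [{"angular": [0,0,0],"xyz": [0,0.8,0],"claw": 3.4},{"angular": [0,0,0],"xyz": [0,0.8,0],"claw": 3.4},{"angular": [0,0,0],"xyz": [0,0,0],"claw": 3.4},{"angular": [0,0,0],"xyz": [0,0,0.2],"claw": 3.4},{"angular": [0,0,0],"xyz": [0,0,0.2],"claw": 3.4},{"angular": [0,0,0],"xyz": [0,0,0.2],"claw": 3.4}]}}

```text
t: 11.95
eef_pos: [0.5658, 0.0866, 0.1822]
ee_rot: [3.142, -0.0, -2.083]
force: [-0.3, -0.8, 0.5]
width: 0.0342
gripper_force: 0.0
```

Request:
{"fn": "servo_tool", "kwargs": {"targets": [{"angular": [0,0,0],"xyz": [0,0,0.1],"claw": 3.4},{"angular": [0,0,0],"xyz": [0,0,0.1],"claw": 3.4},{"angular": [0,0,0],"xyz": [0,0,0.1],"claw": 3.4},{"angular": [0,0,0],"xyz": [0,0,0],"claw": 3.4}]}}

```text
t: 12.35
eef_pos: [0.5657, 0.0866, 0.1792]
ee_rot: [3.141, -0.0, -2.083]
force: [-0.4, -0.6, 0.6]
width: 0.0342
gripper_force: 0.0
```

```bash
python3 -W ignore -c "
from h import *
lever('w10.png')
c=cv2.imread('pics/w10.png').astype(int)
for v in range(182,252,3): print(v,''.join('R' if p[2]>1.7*p[1] and p[2]>110 else 'r' if p[2]>1.7*p[1] else '#' if p.sum()<130 else '+' if p.sum()<330 else '.' for p in c[v,290:360]))
"
```

```text
blob [ 303  184   28   69 1124] [318.6 212.2]
blob [303 287  32  10 189] [318.7 291.7]
[(184, np.float64(317.0)), (190, np.float64(317.0)), (196, np.float64(316.5)), (202, np.float64(317.0)), (208, np.float64(316.5)), (214, np.float64(319.5)), (220, np.float64(320.0)), (226, np.float64(321.0)), (232, np.float64(321.4)), (238, np.float64(319.5)), (244, np.float64(322.5)), (250, np.float64(323.0))]
t 12.35 [0.5657 0.0866 0.1792] [-0.44 -0.63  0.62] 0.03419032681743383
182 ...............................................................+......
185 ...................+RRRRRRRRRRRRRR++..................................
188 ................+RRRRRRRRRRRRRRRRRRRRR+...............................
191 ..............+RRRRRRRRRRRRRRRRRRRRRRRRR+.............................
194 .............RRRRRRRRRRRRRRRRRRRRRRRRRRRR+............................
197 .............RRRRRRRRRRRRRRRRRRRRRRRRRRRR+............................
200 .............RRRRRRRRRRRRRRRRRRRRRRRRRRRR+............................
203 .............+RRRRRRRRRRRRRRRRRRRRRRRRRRR.............................
206 ...............RRRRRRRRRR
[... 470 characters left out ...]
+........................
227 ..........+++............RRRRRRRRRRRRRR+.....+........................
230 ..........++++..........+RRRRRRRRRRRRRR+....++........................
233 ####+.....................RrrrRrrRRRrrR......................++++++...
236 +++#+.......+.............+rrrrRrRRRRrR......................++++++++.
239 +++#+...........+++++.....+rrRRRRRRRRRr++...................++++++++++
242 ####+............+++++...+RRRRRRRRRRRRR++...................++++++++++
245 ####+.............+......++RRRRRRRRRRRRR+...................++++++++++
248 ####+......................+RRRRRRRRRRRR+...................++++++++++
251 ####++......................RRRRRRRRRRR++...................++++++++++
```

Request:
{"fn": "servo_tool", "kwargs": {"targets": [{"angular": [0,0,0],"xyz": [0,-0.4,0],"claw": 3.4},{"angular": [0,0,0],"xyz": [0,-0.4,0],"claw": 3.4},{"angular": [0,0,0],"xyz": [0,-0.2,0],"claw": 3.4},{"angular": [0,0,0],"xyz": [0,-0.1,0],"claw": 3.4},{"angular": [0,0,0],"xyz": [0,-0.1,0],"claw": 3.4},{"angular": [0,0,0],"xyz": [0,-0.1,0],"claw": 3.4},{"angular": [0,0,0],"xyz": [0,-0.1,0],"claw": 3.4},{"angular": [0,0,0],"xyz": [0,-0.1,0],"claw": 3.4},{"angular": [0,0,0],"xyz": [0,-0.1,0],"claw": 3.4}]}}

```text
t: 13.3
eef_pos: [0.5798, 0.0788, 0.1795]
ee_rot: [-3.142, 0.0, -2.083]
force: [0.6, 0.4, 0.4]
width: 0.0342
gripper_force: 0.1
```

```bash
cat >> h.py <<'E'
def txt(fn,x0,x1,v0=182,v1=252,st=3):
    c=cv2.imread('pics/'+fn).astype(int)
    for v in range(v0,v1,st): print(v,''.join('R' if p[2]>1.7*p[1] and p[2]>110 else 'r' if p[2]>1.7*p[1] else '#' if p.sum()<130 else '+' if p.sum()<330 else '.' for p in c[v,x0:x1]))
E
python3 -W ignore -c "
from h import *
lever('w11.png')
txt('w11.png',310,370)
"
```

```text
blob [329 184  28  49 883] [342.1 204.3]
blob [339 240  12  13 138] [344.6 246. ]
blob [325 287  31   9 184] [340.2 291.4]
[(184, np.float64(341.5)), (190, np.float64(342.5)), (196, np.float64(342.5)), (202, np.float64(342.0)), (208, np.float64(342.0)), (214, np.float64(342.0)), (220, np.float64(342.0)), (226, np.float64(342.0)), (232, np.float64(337.0))]
t 13.3 [0.5798 0.0788 0.1795] [0.59 0.4  0.42] 0.034155423387063934
182 ............................................................
185 ........................+rRRRRRRRRRRRRRR++..................
188 .....................+RRRRRRRRRRRRRRRRRRRRRR................
191 ...................+RRRRRRRRRRRRRRRRRRRRRRRRR+..............
194 ..................+RRRRRRRRRRRRRRRRRRRRRRRRRRRR.............
197 ..................+RRRRRRRRRRRRRRRRRRRRRRRRRRRR.............
200 ...................RRRRRRRRRRRRRRRRRRRRRRRRRRRR+............
203 ++.................+RRRRRRRRRRRRRRRRRRRRRRRRRR+.............
206 ..++.................RRRRRRRRRRRRRRRRRRRRRRR+...............
209 +.++++..................RRRRRRRRRRRRRRRRRR..................
212 .+....++............
[... 185 characters left out ...]
...++..........+RRRRRRRRRRRRRR....................
224 .............++...........RRRRRRRRRRRRRR....................
227 .............++...........RRRRRRRRRRRRR+....................
230 .............+++.........+RRRRRRRRRRRRR+........+...........
233 ..........................+RrRRRR+++++RR+++++++..+....++.+++
236 ................+..........+rRRRRRR+RRR++++++++++.....+.+...
239 ..................++++++..++rrRRRRRRRRRR++++++++++.+...+..+.
242 ..................+.+++++.++RRRRRRRRRRRRR+++++++++++....+.+.
245 ..................+..+.....+RRRRRRRRRRRRR++++++++++++++...++
248 ..................+.........RRRRRRRRRRRRR++++++++++++++.....
251 ..................+..........RRRRRRRRRRRr++++++++++++.....+.
```

Request:
{"fn": "servo_tool", "kwargs": {"targets": [{"angular": [0,0,0],"xyz": [0,-0.1,0],"claw": 3.4},{"angular": [0,0,0],"xyz": [0,-0.1,0],"claw": 3.4},{"angular": [0,0,0],"xyz": [0,-0.1,0],"claw": 3.4},{"angular": [0,0,0],"xyz": [0,-0.1,0],"claw": 3.4},{"angular": [0,0,0],"xyz": [0,-0.1,0],"claw": 3.4},{"angular": [0,0,0],"xyz": [0,0,0],"claw": 3.4}]}}

```text
t: 13.95
eef_pos: [0.584, 0.0764, 0.1795]
ee_rot: [3.141, -0.0, -2.083]
force: [-1.8, 1.4, 1.7]
width: 0.0342
gripper_force: 0.9
```

```bash
python3 -W ignore -c "
from h import *
lever('w12.png')
txt('w12.png',310,370)
"
```

```text
blob [336 184  28  50 878] [348.  204.5]
blob [339 240  12  13 137] [344.8 245.8]
blob [329 287  27  10 160] [342.5 291.7]
[(184, np.float64(349.5)), (190, np.float64(349.0)), (196, np.float64(349.5)), (202, np.float64(349.0)), (208, np.float64(349.0)), (214, np.float64(346.0)), (220, np.float64(345.0)), (226, np.float64(344.0)), (232, np.float64(343.0))]
t 13.95 [0.584  0.0764 0.1795] [-1.77  1.44  1.68] 0.0341567426957284
182 ++++........................................................
185 ++++...........................++RRRRRRRRRRRRRR+............
188 +.++........................+RRRRRRRRRRRRRRRRRRRRR+.........
191 ..++......................+RRRRRRRRRRRRRRRRRRRRRRRRR+.......
194 ...++....................+RRRRRRRRRRRRRRRRRRRRRRRRRRRR......
197 ...+++...................+RRRRRRRRRRRRRRRRRRRRRRRRRRRR+.....
200 .++.+++..................+RRRRRRRRRRRRRRRRRRRRRRRRRRRR+.....
203 .+++..+++.................+RRRRRRRRRRRRRRRRRRRRRRRRRR.......
206 ...+....++..................RRRRRRRRRRRRRRRRRRRRRRRR........
209 ....++.+.+++..................RRRRRRRRRRRRRRRRRRR...........
212 ......++..+.++++..
[... 187 characters left out ...]
........+++.......+RRRRRRRRRRRRRR.................
224 ..................+++.......RRRRRRRRRRRRRR+...........+.....
227 ..................+++......+RRRRRRRRRRRRRR............+.....
230 ..................++++....+RRRRRRRRRRRRRR+............+.....
233 ..................+.......+Rr+RRRRRRRRRR+++++++..+++++++.+.+
236 ....................++++...+++RRRRRRRRR++++++++++...+.......
239 .......................+++++r+RRRRRRRRRRr+++++++++....+.++.+
242 ........................++++rRRRRRRRRRRRRr++++++++++++.+++++
245 .......................++..+RRRRRRRRRRRRRr++++++++++++++..+.
248 .......................+....RRRRRRRRRRRRR+++++++++++++......
251 .......................+.....RRRRRRRRRRR+++++++++##++...+.++
```

Request:
{"fn": "servo_tool", "kwargs": {"targets": [{"angular": [0,0,0],"xyz": [0,0.3,0],"claw": 3.4},{"angular": [0,0,0],"xyz": [0,0.5,0],"claw": 3.4},{"angular": [0,0,0],"xyz": [0,0.3,0],"claw": 3.4},{"angular": [0,0,0],"xyz": [0,0,0],"claw": 3.4}]}}

```text
t: 14.4
eef_pos: [0.5742, 0.082, 0.1797]
ee_rot: [-3.141, 0.0, -2.082]
force: [-0.1, 0.3, -0.1]
width: 0.034
gripper_force: 0.0
```

```bash
python3 -W ignore -c "
from h import *
lever('w13.png')
txt('w13.png',290,360,200,254)
"
```

```text
blob [ 318  184   28   68 1080] [329.1 211.1]
blob [314 287  32   9 186] [329.4 291.2]
[(184, np.float64(331.0)), (190, np.float64(331.5)), (196, np.float64(331.0)), (202, np.float64(331.0)), (208, np.float64(331.0)), (214, np.float64(328.5)), (220, np.float64(328.0)), (226, np.float64(327.0)), (232, np.float64(325.2)), (238, np.float64(322.6)), (244, np.float64(325.5)), (250, np.float64(325.0))]
t 14.4 [0.5742 0.082  0.1797] [-0.1   0.3  -0.08] 0.033964205007435674
200 ...........................RRRRRRRRRRRRRRRRRRRRRRRRRRRRR..............
203 ............................RRRRRRRRRRRRRRRRRRRRRRRRRRR...............
206 ............+.................RRRRRRRRRRRRRRRRRRRRRRR+................
209 .............+..................+RRRRRRRRRRRRRRRRR+...................
212 ..............++................RRRRRRRRRRRRRR+.......................
215 ................+++++++.........RRRRRRRRRRRRRR+.......................
218 ................+.....+++......+RRRRRRRRRRRRRR............+...........
221 ......................+++......RRRRRRRRRRRRRR+............+...........
224 ......................+++.....+RRRRRRRRRRRRR+.........................
227 ......................++++....RRRRRRRRRRRRRR+.............+...........
230 ......................+++++..+RRRRRRRRRRRRRR+.........................
233 ####+.........................RrrRRRRRRRRRR..................++++++...
236 +++++....................+++..rrrRRRRRRRRR+..................++++++++.
239 +++#+.......................++rRRRRRRRRRRR++......++........++++++++++
242 +###+.......................++RRRRRRRRRRRRR+.....+++........++++++++++
245 ####+.......................+rRRRRRRRRRRRRR+....+...........++++++++++
248 #+##+.......................+RRRRRRRRRRRRR+.................++++++++++
251 ####+.......................+.+RRRRRRRRRR...................+++++++++#
```

Request:
{"fn": "servo_tool", "kwargs": {"targets": [{"angular": [0,0,0],"xyz": [0,0,-2],"claw": 3.4},{"angular": [0,0,0],"xyz": [0,0,-2],"claw": 4.5},{"angular": [0,0,0],"xyz": [0,0,-2],"claw": 4.5},{"angular": [0,0,0],"xyz": [-2.2,0.2,0],"claw": 4.5},{"angular": [0,0,0],"xyz": [-2.2,0.2,0],"claw": 4.5},{"angular": [0,0,0],"xyz": [-2.2,0.2,0],"claw": 4.5},{"angular": [0,0,0],"xyz": [-2.0,0.2,0],"claw": 4.5},{"angular": [0,0,0],"xyz": [0,0,0],"claw": 4.5}]}}

```text
t: 15.25
eef_pos: [0.6105, 0.1637, 0.2377]
ee_rot: [3.141, -0.002, -2.081]
force: [-0.3, 0.7, -1.1]
width: 0.0452
gripper_force: 0.0
```

```bash
python3 -W ignore -c "
from h import *
lever('w14.png')
s=monitor.get_state();print(s['moment'],s['ee_rot'])
txt('w14.png',270,380,130,300,6)
"
```

```text
blob [307  48  24  56 810] [317.4  71.1]
[(48, np.float64(318.5)), (54, np.float64(319.0)), (60, np.float64(318.5)), (66, np.float64(319.0)), (72, np.float64(318.0)), (78, np.float64(317.0)), (84, np.float64(316.0)), (90, np.float64(315.0)), (96, np.float64(314.0)), (102, np.float64(313.5))]
t 15.25 [0.6105 0.1637 0.2377] [-0.34  0.72 -1.13] 0.04524845575061958
[ 0.04384551 -0.05636386 -0.02984101] [ 3.14040862e+00 -2.01539473e-03 -2.08087205e+00]
130 +++++++......+.++.++++++++++++++++++++++++++............+++++++++++...........................................
136 +++++++++++++++++++++++++++++++++++++++++++.............++++..................................................
142 +++++++...++++++++++++++++++++++++++...++++..............+++..................................................
148 +++++++++++++++++++++..................++++.............+++...................................................
154 ...................................RR+++++++++++++++++++++++++R+..............................................
160 ...................................++++++++++++++++++++++++++++......
[... 1986 characters left out ...]
++++++++++
268 ++++++++++++++++++++++++++++++++++++++++++++++++++++++++++++++++++++++++++++++++++++++++++++++++++++++++++++++
274 ++++++++++++++++++++++++++++++++++++++++++++++++++++++++++++++++++++++++++++++++++++++++++++++++++++++++++++++
280 ++++++++++++++++++++++++++++++++++++++++++++++++++++++++++++++++++++++++++++++++++++++++++++++++++++++++++++++
286 ++++++++++++++++++++++++++++++++++++++++++++++++++++++++++++++++++++++++++++++++++++++++++++++++++++++++++++++
292 ###+####+........................................................................................#######+###++
298 ##+####+..........................................................................................+#########++
```

Request:
{"fn": "servo_tool", "kwargs": {"targets": [{"angular": [0,0,0],"xyz": [0,-0.2,1.5],"claw": 4.5},{"angular": [0,0,0],"xyz": [0,0,1.5],"claw": 4.5},{"angular": [0,0,0],"xyz": [0,0,1.5],"claw": 4.5},{"angular": [0,0,0],"xyz": [0,0,1.5],"claw": 4.5},{"angular": [0,0,0],"xyz": [0,0,1],"claw": 4.5},{"angular": [0,0,0],"xyz": [0,0,1],"claw": 4.5},{"angular": [0,0,0],"xyz": [0,0,1],"claw": 4.5},{"angular": [0,0,0],"xyz": [0,0,0.5],"claw": 4.5},{"angular": [0,0,0],"xyz": [0,0,0],"claw": 4.5},{"angular": [0,0,0],"xyz": [0,0,0],"claw": 4.5}]}}

```text
t: 16.3
eef_pos: [0.6117, 0.1598, 0.1448]
ee_rot: [-3.141, 0.0, -2.083]
force: [-0.0, 0.7, -0.5]
width: 0.045
gripper_force: 0.0
```

Request:
{"fn": "servo_tool", "kwargs": {"targets": [{"angular": [0,0,0],"xyz": [0,0,0],"claw": 3.8},{"angular": [0,0,0],"xyz": [0,0,0],"claw": 3.2},{"angular": [0,0,0],"xyz": [0,0,0],"claw": 3.0},{"angular": [0,0,0],"xyz": [0,0,0],"claw": 3.0},{"angular": [0,0,0],"xyz": [0,0,0],"claw": 3.0}], "force": 4}}

```text
t: 16.8
eef_pos: [0.6114, 0.1597, 0.1446]
ee_rot: [-3.142, 0.0, -2.083]
force: [-0.3, -0.4, -1.0]
width: 0.0301
gripper_force: 0.0
```

```bash
python3 -W ignore -c "
from h import *
lever('w15.png')
s=monitor.get_state();print(s['moment'],s['ee_rot'])
txt('w15.png',270,380,160,300,9)
"
```

```text
blob [ 301    0   43   98 2673] [319.7  40. ]
blob [300 180  45  10 313] [322.4 184.5]
[(0, np.float64(322.5)), (6, np.float64(322.0)), (12, np.float64(322.0)), (18, np.float64(322.0)), (24, np.float64(322.0)), (30, np.float64(322.0)), (36, np.float64(322.0)), (42, np.float64(320.5)), (48, np.float64(318.5)), (54, np.float64(318.5)), (60, np.float64(317.5)), (66, np.float64(316.5)), (72, np.float64(315.5)), (78, np.float64(315.0)), (84, np.float64(314.0)), (90, np.float64(313.0)), (96, np.float64(314.5))]
t 16.8 [0.6114 0.1597 0.1446] [-0.29 -0.44 -1.01] 0.030117412762995194
[ 0.07322489 -0.12082683  0.02642356] [-3.14156379e+00  1.13918624e-04 -2.08267855e+00]
160 +++++++++++.........................+++++........................+++++........................................
169 ...................................+++++.........................+++++........................................
178 .............................R++++++++++++++++++++++++++++++++++++++++++++++..................................
187 ..............................+++RRRRRRRRRRRRRRRRRRRRRRRRRRRRRRRRRRRRRRR+++......
[... 709 characters left out ...]
......++##
250 .................+#########+...+########++#++++++++++++++++++++++++++++++....++++++++++++................++#++
259 +.............+#############+..+#####+##+++++++++++++++++++++++++++++++++....+##+#########++............++++++
268 ++++++++++++++++++++++++++++++++++++++++++++++++++++++++++++++++++++++++++++++++++++++++++++++++++++++++++++++
277 ++++++++++++++++++++++++++++++++++++++++++++++++++++++++++++++++++++++++++++++++++++++++++++++++++++++++++++++
286 ++++++++++++++++++++++++++++++++++++++++++++++++++++++++++++++++++++++++++++++++++++++++++++++++++++++++++++++
295 #+++++++++++++#++++###+.........+#+###++#+++++++++###++#####+##########+...........+########++++++++++++####++
```

Request:
{"fn": "servo_tool", "kwargs": {"targets": [{"angular": [0,0,0],"xyz": [0,0,0.4],"claw": 3.0},{"angular": [0,0,0],"xyz": [0,0,0.4],"claw": 3.0},{"angular": [0,0,-2],"xyz": [0.01,0.5,0],"claw": 3.0},{"angular": [0,0,-3],"xyz": [0.02,0.755,0],"claw": 3.0},{"angular": [0,0,-3],"xyz": [0.02,0.755,0],"claw": 3.0},{"angular": [0,0,-3],"xyz": [0.02,0.755,0],"claw": 3.0},{"angular": [0,0,-3],"xyz": [0.02,0.755,0],"claw": 3.0},{"angular": [0,0,-3],"xyz": [0.02,0.755,0],"claw": 3.0},{"angular": [0,0,-3],"xyz": [0.02,0.755,0],"claw": 3.0}]}}

```text
t: 17.75
eef_pos: [0.5636, 0.1764, 0.1363]
ee_rot: [3.142, -0.0, -1.73]
force: [0.5, -0.1, -0.4]
width: 0.0302
gripper_force: 0.4
```

```bash
cat >> h.py <<'E'
AX=np.array([.5405,.034])
def arc():
    s=monitor.get_state(); p=s['eef_pos'][:2]-AX; r=np.hypot(*p); th=np.arctan2(p[1],p[0]); u=p/r; n=np.array([-u[1],u[0]])
    print('t %.2f r %.4f th %.2f yaw+180 %.2f z %.4f Ft %.2f Fr %.2f Fz %.2f w %.4f g %.1f q6 %.2f'%(s['t'],r,np.degrees(th),(np.degrees(s['ee_rot'][2])+180)%360,s['eef_pos'][2],s['force'][:2]@n,s['force'][:2]@u,s['force'][2],s['width'],s['gripper_force'],s['q'][5]),s['moment'].round(2))
E
python3 -W ignore -c "
from h import *
arc(); lever('w16.png')"
```

```text
t 17.75 r 0.1442 th 80.77 yaw+180 80.90 z 0.1363 Ft -0.47 Fr -0.02 Fz -0.43 w 0.0302 g 0.4 q6 -0.79 [-0.1  -0.33  0.05]
blob [ 299    0   46   97 2761] [318.5  38.3]
blob [296 183  48  11 364] [319.7 188.5]
[(0, np.float64(321.5)), (6, np.float64(322.0)), (12, np.float64(321.5)), (18, np.float64(322.0)), (24, np.float64(321.5)), (30, np.float64(321.5)), (36, np.float64(320.0)), (42, np.float64(317.5)), (48, np.float64(317.0)), (54, np.float64(316.5)), (60, np.float64(315.5)), (66, np.float64(315.0)), (72, np.float64(313.0)), (78, np.float64(312.0)), (84, np.float64(311.5)), (90, np.float64(311.0)), (96, np.float64(315.0))]
t 17.75 [0.5636 0.1764 0.1363] [ 0.46 -0.09 -0.43] 0.030234405047505145
```

Request:
{"fn": "servo_tool", "kwargs": {"targets": [{"angular": [0,0,-3],"xyz": [0.02,0.755,0],"claw": 3.0},{"angular": [0,0,-3],"xyz": [0.02,0.755,0],"claw": 3.0},{"angular": [0,0,-3],"xyz": [0.02,0.755,0],"claw": 3.0},{"angular": [0,0,-3],"xyz": [0.02,0.755,0],"claw": 3.0},{"angular": [0,0,-3],"xyz": [0.02,0.755,0],"claw": 3.0},{"angular": [0,0,-3],"xyz": [0.02,0.755,0],"claw": 3.0},{"angular": [0,0,-3],"xyz": [0.02,0.755,0],"claw": 3.0},{"angular": [0,0,0],"xyz": [0,0,0],"claw": 3.0},{"angular": [0,0,0],"xyz": [0,0,0],"claw": 3.0}]}}

```text
t: 18.7
eef_pos: [0.5117, 0.1753, 0.1366]
ee_rot: [-3.141, 0.0, -1.368]
force: [0.7, -1.0, -0.5]
width: 0.0301
gripper_force: 0.0
```

```bash
python3 -W ignore -c "
from h import *
arc(); lever('w17.png')"
```

```text
t 18.70 r 0.1442 th 101.53 yaw+180 101.61 z 0.1366 Ft -0.45 Fr -1.08 Fz -0.47 w 0.0301 g 0.0 q6 -0.49 [ 0.09 -0.04 -0.02]
blob [ 301    0   46   97 2776] [320.2  38.4]
blob [300 183  46  11 351] [323.1 188.7]
[(0, np.float64(323.0)), (6, np.float64(323.5)), (12, np.float64(323.5)), (18, np.float64(323.0)), (24, np.float64(323.0)), (30, np.float64(323.0)), (36, np.float64(321.5)), (42, np.float64(319.5)), (48, np.float64(318.5)), (54, np.float64(318.5)), (60, np.float64(317.5)), (66, np.float64(316.5)), (72, np.float64(315.0)), (78, np.float64(314.0)), (84, np.float64(313.5)), (90, np.float64(313.0)), (96, np.float64(316.5))]
t 18.7 [0.5117 0.1753 0.1366] [ 0.65 -0.96 -0.47] 0.030099559378740214
```

Request:
{"fn": "servo_tool", "kwargs": {"targets": [{"angular": [0,0,2],"xyz": [0.01,-0.5,0],"claw": 3.0},{"angular": [0,0,3],"xyz": [0.02,-0.755,0],"claw": 3.0},{"angular": [0,0,3],"xyz": [0.02,-0.755,0],"claw": 3.0},{"angular": [0,0,3],"xyz": [0.02,-0.755,0],"claw": 3.0},{"angular": [0,0,3],"xyz": [0.02,-0.755,0],"claw": 3.0},{"angular": [0,0,3],"xyz": [0.02,-0.755,0],"claw": 3.0},{"angular": [0,0,3],"xyz": [0.02,-0.755,0],"claw": 3.0},{"angular": [0,0,3],"xyz": [0.02,-0.755,0],"claw": 3.0},{"angular": [0,0,3],"xyz": [0.02,-0.755,0],"claw": 3.0}]}}

```text
t: 19.65
eef_pos: [0.5765, 0.1736, 0.1361]
ee_rot: [3.14, -0.001, -1.824]
force: [-2.8, 1.6, 1.5]
width: 0.0302
gripper_force: 1.3
```

```bash
python3 -W ignore -c "
from h import *
arc(); lever('w18.png')"
```

```text
t 19.65 r 0.1442 th 75.54 yaw+180 75.48 z 0.1361 Ft 3.11 Fr 0.89 Fz 1.53 w 0.0302 g 1.3 q6 -0.87 [0.36 0.87 0.08]
blob [ 298    0   49   96 2796] [319.   38.3]
blob [303 183  48  11 361] [326.9 188.6]
[(0, np.float64(323.5)), (6, np.float64(323.5)), (12, np.float64(323.5)), (18, np.float64(324.0)), (24, np.float64(323.5)), (30, np.float64(323.5)), (36, np.float64(321.5)), (42, np.float64(318.0)), (48, np.float64(317.0)), (54, np.float64(315.5)), (60, np.float64(314.5)), (66, np.float64(313.0)), (72, np.float64(311.0)), (78, np.float64(310.5)), (84, np.float64(309.0)), (90, np.float64(310.4))]
t 19.65 [0.5765 0.1736 0.1361] [-2.79  1.64  1.53] 0.03018858834314357
```

Request:
{"fn": "servo_tool", "kwargs": {"targets": [{"angular": [0,0,3],"xyz": [0.02,-0.755,0],"claw": 3.0},{"angular": [0,0,3],"xyz": [0.02,-0.755,0],"claw": 3.0},{"angular": [0,0,3],"xyz": [0.02,-0.755,0],"claw": 3.0},{"angular": [0,0,3],"xyz": [0.02,-0.755,0],"claw": 3.0},{"angular": [0,0,2],"xyz": [0.01,-0.504,0],"claw": 3.0},{"angular": [0,0,1],"xyz": [0,-0.252,0],"claw": 3.0},{"angular": [0,0,1],"xyz": [0,-0.252,0],"claw": 3.0}]}}

```text
t: 20.4
eef_pos: [0.6134, 0.1583, 0.1362]
ee_rot: [3.141, -0.0, -2.101]
force: [-1.9, 1.0, -0.5]
width: 0.0299
gripper_force: 1.3
```

```bash
python3 -W ignore -c "
from h import *
arc()"
```

```text
t 20.40 r 0.1441 th 59.62 yaw+180 59.64 z 0.1362 Ft 2.14 Fr -0.15 Fz -0.54 w 0.0299 g 1.3 q6 -1.09 [0.41 0.81 0.06]
```

Request:
{"fn": "servo_tool", "kwargs": {"targets": [{"angular": [0,0,1],"xyz": [0.002,-0.252,0],"claw": 3.0},{"angular": [0,0,1],"xyz": [0.002,-0.252,0],"claw": 3.0},{"angular": [0,0,1],"xyz": [0.002,-0.252,0],"claw": 3.0},{"angular": [0,0,1],"xyz": [0.002,-0.252,0],"claw": 3.0}]}}

```text
t: 20.8
eef_pos: [0.622, 0.1528, 0.1363]
ee_rot: [3.141, -0.0, -2.171]
force: [-3.1, 0.7, -1.0]
width: 0.0301
gripper_force: 1.3
```

Request:
{"fn": "servo_tool", "kwargs": {"targets": [{"angular": [0,0,1],"xyz": [0.002,-0.252,0],"claw": 3.0},{"angular": [0,0,1],"xyz": [0.002,-0.252,0],"claw": 3.0},{"angular": [0,0,1],"xyz": [0.002,-0.252,0],"claw": 3.0},{"angular": [0,0,1],"xyz": [0.002,-0.252,0],"claw": 3.0}]}}

```text
t: 21.2
eef_pos: [0.6304, 0.1469, 0.1364]
ee_rot: [3.142, -0.0, -2.241]
force: [-2.3, 0.2, -2.0]
width: 0.0303
gripper_force: 1.3
```

Request:
{"fn": "servo_tool", "kwargs": {"targets": [{"angular": [0,0,1],"xyz": [0.002,-0.252,0],"claw": 3.0},{"angular": [0,0,1],"xyz": [0.002,-0.252,0],"claw": 3.0},{"angular": [0,0,1],"xyz": [0.002,-0.252,0],"claw": 3.0},{"angular": [0,0,1],"xyz": [0.002,-0.252,0],"claw": 3.0}]}}

```text
t: 21.6
eef_pos: [0.6381, 0.1404, 0.1365]
ee_rot: [3.142, 0.0, -2.311]
force: [-2.0, 0.0, -0.7]
width: 0.0301
gripper_force: 1.3
```

Request:
{"fn": "servo_tool", "kwargs": {"targets": [{"angular": [0,0,1],"xyz": [0.002,-0.252,0],"claw": 3.0},{"angular": [0,0,1],"xyz": [0.002,-0.252,0],"claw": 3.0},{"angular": [0,0,1],"xyz": [0.002,-0.252,0],"claw": 3.0},{"angular": [0,0,1],"xyz": [0.002,-0.252,0],"claw": 3.0}]}}

```text
t: 22.0
eef_pos: [0.6453, 0.1334, 0.1365]
ee_rot: [3.142, 0.0, -2.381]
force: [-2.4, 0.3, -1.3]
width: 0.0297
gripper_force: 1.3
```

Request:
{"fn": "servo_tool", "kwargs": {"targets": [{"angular": [0,0,1],"xyz": [0.002,-0.252,0],"claw": 3.0},{"angular": [0,0,1],"xyz": [0.002,-0.252,0],"claw": 3.0},{"angular": [0,0,1],"xyz": [0.002,-0.252,0],"claw": 3.0},{"angular": [0,0,1],"xyz": [0.002,-0.252,0],"claw": 3.0}]}}

```text
t: 22.4
eef_pos: [0.652, 0.1258, 0.1365]
ee_rot: [-3.142, 0.0, -2.451]
force: [-2.2, 1.3, -2.1]
width: 0.0306
gripper_force: 1.3
```

```bash
python3 -W ignore -c "
from h import *
arc()"
```

```text
t 22.40 r 0.1445 th 39.47 yaw+180 39.59 z 0.1365 Ft 2.44 Fr -0.86 Fz -2.05 w 0.0306 g 1.3 q6 -1.36 [0.43 0.84 0.05]
```

Request:
{"fn": "servo_tool", "kwargs": {"targets": [{"angular": [0,0,1],"xyz": [0.002,-0.252,0],"claw": 3.0},{"angular": [0,0,1],"xyz": [0.002,-0.252,0],"claw": 3.0},{"angular": [0,0,1],"xyz": [0.002,-0.252,0],"claw": 3.0},{"angular": [0,0,1],"xyz": [0.002,-0.252,0],"claw": 3.0}], "force": 40}}

```text
t: 22.8
eef_pos: [0.6581, 0.1178, 0.1365]
ee_rot: [-3.142, 0.0, -2.52]
force: [-2.0, 1.4, -1.5]
width: 0.0301
gripper_force: 1.3
```

Request:
{"fn": "servo_tool", "kwargs": {"targets": [{"angular": [0,0,1],"xyz": [0.002,-0.252,0],"claw": 3.0},{"angular": [0,0,1],"xyz": [0.002,-0.252,0],"claw": 3.0},{"angular": [0,0,1],"xyz": [0.002,-0.252,0],"claw": 3.0},{"angular": [0,0,1],"xyz": [0.002,-0.252,0],"claw": 3.0}]}}

```text
t: 23.2
eef_pos: [0.6637, 0.1095, 0.1365]
ee_rot: [-3.142, 0.0, -2.59]
force: [-2.3, 2.0, -1.0]
width: 0.0302
gripper_force: 1.3
```

Request:
{"fn": "servo_tool", "kwargs": {"targets": [{"angular": [0,0,1],"xyz": [0.002,-0.252,0],"claw": 3.0},{"angular": [0,0,1],"xyz": [0.002,-0.252,0],"claw": 3.0},{"angular": [0,0,1],"xyz": [0.002,-0.252,0],"claw": 3.0},{"angular": [0,0,1],"xyz": [0.002,-0.252,0],"claw": 3.0}]}}

```text
t: 23.6
eef_pos: [0.6688, 0.1007, 0.1365]
ee_rot: [-3.142, 0.0, -2.66]
force: [-1.9, 1.5, -0.9]
width: 0.0299
gripper_force: 1.3
```

Request:
{"fn": "servo_tool", "kwargs": {"targets": [{"angular": [0,0,1],"xyz": [0.002,-0.252,0],"claw": 3.0},{"angular": [0,0,1],"xyz": [0.002,-0.252,0],"claw": 3.0},{"angular": [0,0,1],"xyz": [0.002,-0.252,0],"claw": 3.0},{"angular": [0,0,1],"xyz": [0.002,-0.252,0],"claw": 3.0}]}}

```text
t: 24.0
eef_pos: [0.6731, 0.0916, 0.1365]
ee_rot: [3.142, 0.0, -2.73]
force: [-1.7, 1.5, -1.7]
width: 0.0296
gripper_force: 1.3
```

Request:
{"fn": "servo_tool", "kwargs": {"targets": [{"angular": [0,0,1],"xyz": [0.002,-0.252,0],"claw": 3.0},{"angular": [0,0,1],"xyz": [0.002,-0.252,0],"claw": 3.0},{"angular": [0,0,1],"xyz": [0.002,-0.252,0],"claw": 3.0},{"angular": [0,0,1],"xyz": [0.002,-0.252,0],"claw": 3.0}]}}

```text
t: 24.4
eef_pos: [0.6768, 0.0822, 0.1365]
ee_rot: [-3.142, 0.0, -2.8]
force: [-2.2, 2.1, -2.2]
width: 0.0298
gripper_force: 1.3
```

```bash
python3 -W ignore -c "
from h import *
arc()"
```

```text
t 24.40 r 0.1446 th 19.48 yaw+180 19.59 z 0.1365 Ft 2.72 Fr -1.40 Fz -2.16 w 0.0298 g 1.3 q6 -1.63 [ 0.75  0.56 -0.01]
```

Request:
{"fn": "servo_tool", "kwargs": {"targets": [{"angular": [0,0,1],"xyz": [0.002,-0.252,0],"claw": 3.0},{"angular": [0,0,1],"xyz": [0.002,-0.252,0],"claw": 3.0},{"angular": [0,0,1],"xyz": [0.002,-0.252,0],"claw": 3.0},{"angular": [0,0,1],"xyz": [0.002,-0.252,0],"claw": 3.0}]}}

```text
t: 24.8
eef_pos: [0.6799, 0.0732, 0.1364]
ee_rot: [3.141, 0.0, -2.869]
force: [-3.5, 5.6, -1.6]
width: 0.0298
gripper_force: 3.1
```

Request:
{"fn": "servo_tool", "kwargs": {"targets": [{"angular": [0,0,1],"xyz": [0.002,-0.252,0],"claw": 3.0},{"angular": [0,0,1],"xyz": [0.002,-0.252,0],"claw": 3.0}]}}

```text
t: 25.0
eef_pos: [0.6811, 0.0687, 0.1364]
ee_rot: [3.141, 0.0, -2.904]
force: [-2.6, 7.5, -1.0]
width: 0.0297
gripper_force: 3.7
```

```bash
python3 -W ignore -c "
from h import *
arc()"
```

```text
t 25.00 r 0.1448 th 13.86 yaw+180 13.60 z 0.1364 Ft 7.94 Fr -0.72 Fz -1.00 w 0.0297 g 3.7 q6 -1.72 [2.46 0.87 0.09]
```

Request:
{"fn": "servo_tool", "kwargs": {"targets": [{"angular": [0,0,1],"xyz": [0.002,-0.252,0],"claw": 3.0},{"angular": [0,0,1],"xyz": [0.002,-0.252,0],"claw": 3.0}]}}

```text
t: 25.2
eef_pos: [0.6822, 0.0641, 0.1363]
ee_rot: [3.14, 0.001, -2.939]
force: [-3.1, 7.0, -1.6]
width: 0.03
gripper_force: 4.2
```

```bash
python3 -W ignore -c "
from h import *
arc()"
```

```text
t 25.20 r 0.1449 th 11.97 yaw+180 11.61 z 0.1363 Ft 7.46 Fr -1.60 Fz -1.60 w 0.0300 g 4.2 q6 -1.74 [2.82 0.88 0.07]
```

Request:
{"fn": "servo_tool", "kwargs": {"targets": [{"angular": [0,0,1],"xyz": [0.002,-0.252,0],"claw": 3.0},{"angular": [0,0,1],"xyz": [0.002,-0.252,0],"claw": 3.0}]}}

```text
t: 25.4
eef_pos: [0.6832, 0.0594, 0.1363]
ee_rot: [3.14, 0.001, -2.974]
force: [-2.5, 8.7, -1.6]
width: 0.03
gripper_force: 4.6
```

```bash
python3 -W ignore -c "
from h import *
arc()"
```

```text
t 25.40 r 0.1449 th 10.11 yaw+180 9.62 z 0.1363 Ft 9.01 Fr -0.94 Fz -1.58 w 0.0300 g 4.6 q6 -1.77 [3.19 0.93 0.02]
```

```bash
python3 -W ignore -c "
from h import *
L=[];M=[]
for i in range(12):
    grab('wrist','w20.png' if i==0 else None); s=monitor.get_state(); L.append(s['force']); M.append(s['moment'])
arc(); f=np.mean(L,0); print(f,np.std(L,0),np.mean(M,0)); t=np.radians(10); print('Ft',f@[-np.sin(t),np.cos(t),0])
txt('w20.png',270,380,223,268,9)
"
```

```text
t 26.00 r 0.1449 th 10.05 yaw+180 9.66 z 0.1364 Ft 8.18 Fr -1.72 Fz -0.63 w 0.0298 g 4.0 q6 -1.77 [2.79 0.76 0.05]
[-2.59643016  8.10047348 -1.57071302] [0.44980277 0.61935545 0.60615956] [2.8042661  0.78389236 0.07829195]
Ft 8.428274447835513
223 ...................................+#######+###+#++++++++++++++++++++++++++++++++.............................
232 .......................+++++........+############++++++++++++++++++++++++++++++++++...........................
241 .+++.++++++++++++++++######+........+############+++++++++++++++++++++++++++++++++++++++.+++++++++++.++++.+###
250 .+++.+++++++....++##########+........+####++###+++++++++++++++++++++++++++++++++++++#+#+++....+++++++++++++#++
259 ++++++++++++.++#############+........+########++++++++++++++++++++#++++###################+++++++++++++.++++++
```

Request:
{"fn": "servo_tool", "kwargs": {"targets": [{"angular": [0,0,1],"xyz": [0.002,-0.252,0],"claw": 3.0},{"angular": [0,0,1],"xyz": [0.002,-0.252,0],"claw": 3.0}]}}

```text
t: 26.2
eef_pos: [0.684, 0.0548, 0.1363]
ee_rot: [3.14, 0.001, -3.008]
force: [-2.9, 10.1, -1.5]
width: 0.0297
gripper_force: 5.1
```

```bash
python3 -W ignore -c "
from h import *
arc()"
```

```text
t 26.20 r 0.1450 th 8.24 yaw+180 7.63 z 0.1363 Ft 10.44 Fr -1.44 Fz -1.49 w 0.0297 g 5.1 q6 -1.80 [3.55 0.92 0.06]
```

Request:
{"fn": "servo_tool", "kwargs": {"targets": [{"angular": [0,0,0.6],"xyz": [0,-0.15,0],"claw": 3.0}]}}

```text
t: 26.3
eef_pos: [0.6842, 0.0533, 0.1363]
ee_rot: [3.139, 0.001, -3.019]
force: [-3.2, 10.2, -1.5]
width: 0.0296
gripper_force: 5.2
```

```bash
python3 -W ignore -c "
from h import *
arc()
L=[];M=[]
for i in range(6):
    grab('wrist'); s=monitor.get_state(); L.append(s['force']); M.append(s['moment'])
arc(); f=np.mean(L,0); t=np.radians(7.7); print('Ft',f@[-np.sin(t),np.cos(t),0],np.mean(M,0))
"
```

```text
t 26.30 r 0.1450 th 7.64 yaw+180 7.03 z 0.1363 Ft 10.56 Fr -1.85 Fz -1.54 w 0.0296 g 5.2 q6 -1.81 [3.74 0.94 0.11]
t 26.60 r 0.1450 th 7.64 yaw+180 7.06 z 0.1364 Ft 10.07 Fr -0.79 Fz -1.95 w 0.0304 g 4.8 q6 -1.81 [3.37 0.8  0.05]
Ft 10.16605176373859 [3.42115134 0.81766386 0.09273586]
```

Request:
{"fn": "servo_tool", "kwargs": {"targets": [{"angular": [0,0,0],"xyz": [0,0.1,0],"claw": 3.0},{"angular": [0,0,0],"xyz": [0,0.1,0],"claw": 3.4},{"angular": [0,0,0],"xyz": [0,0.1,0],"claw": 4},{"angular": [0,0,0],"xyz": [0,0.1,0],"claw": 5},{"angular": [0,0,0],"xyz": [0,0,0],"claw": 5},{"angular": [0,0,0],"xyz": [0,0,0],"claw": 5}]}}

```text
t: 27.2
eef_pos: [0.6833, 0.0555, 0.1364]
ee_rot: [-3.141, -0.001, -3.019]
force: [-4.3, 1.9, 0.3]
width: 0.0496
gripper_force: 1.6
```

```bash
python3 -W ignore -c "
from h import *
arc();lever('w21.png');txt('w21.png',270,380,205,268,9)
"
```

```text
t 27.20 r 0.1444 th 8.55 yaw+180 7.05 z 0.1364 Ft 2.50 Fr -4.00 Fz 0.29 w 0.0496 g 1.6 q6 -1.81 [0.89 1.05 0.14]
blob [ 296    0   47   97 2826] [315.6  39.1]
blob [312 182  45  12 353] [333.9 188.2]
[(0, np.float64(319.0)), (6, np.float64(319.0)), (12, np.float64(318.5)), (18, np.float64(319.0)), (24, np.float64(319.5)), (30, np.float64(319.0)), (36, np.float64(317.5)), (42, np.float64(315.5)), (48, np.float64(314.5)), (54, np.float64(313.5)), (60, np.float64(312.5)), (66, np.float64(312.0)), (72, np.float64(310.0)), (78, np.float64(309.5)), (84, np.float64(308.5)), (90, np.float64(307.5)), (96, np.float64(311.0))]
t 27.2 [0.6833 0.0555 0.1364] [-4.33  1.88  0.29] 0.04962675679206617
205 ............................................++++++++++++++++++++++++++++++++++++++++++++++++..................
214 .............................................++#+++++++++++++++++++++++++++++++++++++++++++++.................
223 ...............................................++++++++++++++++++++++++++++++++++++++++++++++.................
232 .......+++++....................................+#++++++++++++++++++++++++++++++++++++++++++++++++............
241 .++++++++++++....................................+++++++++++++++++++++++++++++++++++++++++++++##+#####+++.....
250 ++++++++++##+.....................................++++++++++++++++++++++++++++++++++++++##################++..
259 +###########+......................................++++++++++++++++++++++++++++++++#++########################
```

Request:
{"fn": "servo_tool", "kwargs": {"targets": [{"angular": [0,0,0],"xyz": [0,0.2,0],"claw": 5},{"angular": [0,0,0],"xyz": [0,0.2,0],"claw": 5},{"angular": [0,0,0],"xyz": [0,0.2,0],"claw": 5},{"angular": [0,0,0],"xyz": [0,0,0],"claw": 5}]}}

```text
t: 27.65
eef_pos: [0.6834, 0.0616, 0.1368]
ee_rot: [-3.141, 0.001, -3.018]
force: [-0.4, 0.5, -0.5]
width: 0.0499
gripper_force: 0.5
```

```bash
python3 -W ignore -c "
from h import *
arc();lever('w22.png');txt('w22.png',270,390,205,268,9)
"
```

```text
t 27.65 r 0.1455 th 10.93 yaw+180 7.08 z 0.1368 Ft 0.59 Fr -0.32 Fz -0.51 w 0.0499 g 0.5 q6 -1.82 [0.33 0.11 0.05]
blob [ 283    0   47   92 2712] [303.7  37.4]
blob [307 178  46  14 345] [329.5 185.4]
[(0, np.float64(306.0)), (6, np.float64(306.0)), (12, np.float64(306.0)), (18, np.float64(306.5)), (24, np.float64(306.5)), (30, np.float64(307.0)), (36, np.float64(305.0)), (42, np.float64(303.5)), (48, np.float64(302.5)), (54, np.float64(302.5)), (60, np.float64(301.5)), (66, np.float64(300.5)), (72, np.float64(299.0)), (78, np.float64(298.1)), (84, np.float64(296.0)), (90, np.float64(297.5))]
t 27.65 [0.6834 0.0616 0.1368] [-0.43  0.52 -0.51] 0.04994952952352309
205 .........................................+++++++++++++++++++++++++++++++++++++++++++++++................................
214 ..........................................+++++++++++++++++++++++++++++++++++++++++++++++...............................
223 ............................................+++++++++++++++++++++++++++++++++++++++++++++++.............................
232 ......++++++..................................+#++++++++++++++++++++++++++++++++++++++++++++..+++++.....................
241 .+++++++++++...................................++++++++++++++++++++++++++++++++++++++++++++++++++##+##+++...+++++.......
250 +++++++++###+....................................+++++++++++++++++++++++++++++++++++++##+#################++.......+++++
259 +###########+.....................................+++++++++++++++++++++++++++++++++++#########################+++.+.....
```

Request:
{"fn": "servo_tool", "kwargs": {"targets": [{"angular": [0,0,0],"xyz": [0,0.3,0],"claw": 6},{"angular": [0,0,0],"xyz": [0,0.3,0],"claw": 6},{"angular": [0,0,0],"xyz": [0,0,0],"claw": 6},{"angular": [0,0,0],"xyz": [0,0,0],"claw": 6},{"angular": [0,0,0],"xyz": [0,0,-1],"claw": 6},{"angular": [0,0,0],"xyz": [0,0,-2],"claw": 6},{"angular": [0,0,0],"xyz": [0,0,-3],"claw": 6},{"angular": [0,0,0],"xyz": [0,0,-3],"claw": 6},{"angular": [0,0,0],"xyz": [0,0,-3],"claw": 6},{"angular": [0,0,0],"xyz": [0,0,0],"claw": 6}]}}

```text
t: 28.7
eef_pos: [0.6844, 0.0675, 0.263]
ee_rot: [3.141, 0.009, -3.018]
force: [0.7, 0.8, 1.2]
width: 0.0597
gripper_force: 0.0
```

```bash
python3 -W ignore -c "
from h import *
arc();lever('w23.png')
a=cv2.imread('pics/w23.png'); cv2.imwrite('pics/fin.png',a)
"
```

```text
t 28.70 r 0.1477 th 13.10 yaw+180 7.10 z 0.2630 Ft 0.60 Fr 0.86 Fz 1.22 w 0.0597 g 0.0 q6 -1.83 [ 0.06 -0.19  0.  ]
blob [298  55  21  50 647] [307.5  75.9]
blob [327 245  24   8  89] [339.  249.5]
[(55, np.float64(308.0)), (61, np.float64(308.0)), (67, np.float64(308.0)), (73, np.float64(308.5)), (79, np.float64(307.5)), (85, np.float64(307.0)), (91, np.float64(306.5)), (97, np.float64(305.5)), (103, np.float64(305.0))]
t 28.7 [0.6844 0.0675 0.263 ] [0.7  0.78 1.22] 0.05965847005115242
```

View pics/fin.png

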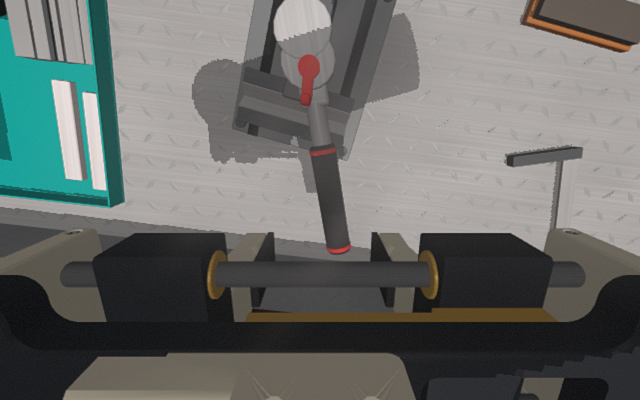

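The picture shows the ratchet free, with the grip running from about (322,150) to (338,248). The lever tab at (305,100) lies clockwise of the handle's line, so it is still on tighten. The tray and the square lie as they were.

```bash
python3 -c "
from h import *
print(order.job_done())"
```

```text
the job is handed in; nothing more can be done
None
```

I handed the job in at about 29 s: lever on tighten, handle swung back about 41° counterclockwise, nut tightened in one stroke to about 11 N at the grip (about 1.6 N m, felt), and the ratchet let go. The handle sprang back about 6° on release; I took that as wind-up and did not check that the nut itself stayed put, nor the nut mark during the free-wheel.

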